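# Index the staking frame and load the punch

### The job

On the staking frame, swing the black thumb lever back through its notches and press it home against the zero stop screw, with about 12 N for one second; never put 20 N or more on it, squeezing included. Then click it forward to the fourth notch after zero, one notch at a time, letting it rest half a second in each and never going past the fourth. Last, take the headed punch from the wooden stand, lower it upright through the guide hole until its foot is fully down in the plate's hole below, let go, and leave the lever in the fourth notch and everything else where it is.

Things in the scene. Friction and masses are not known exactly. Their poses are not given: they have to be found in the camera images.
- frame: grey staking frame fixed to the table: flat base 8 mm thick, x -120..160, y -125..125 mm; origin at table height on the vertical pivot axis of the indexed steel plate; x axis points from the pivot to the guide hole (at x 95, y 0 mm), z up. Nothing of it but the thumb tab and the pivot pin (44 mm) is higher than 36 mm.
- dial (a joint): angle (rad) of the steel plate with its thumb lever, counter-clockwise from above positive. Sprung notches at 0 (zero), 0.30, 0.60, 0.90, 1.20 (fourth) and 1.50; it starts in the first, second or third after zero. Below 0 it is sprung as well, up to the solid zero stop, a screw that is set differently each time: met somewhere from -0.03 to -0.12. Let go there, it springs back to 0.
- pivot (a point): top of the pivot pin, 44 mm above the table, on the pivot axis. The feel at the thumb tab: getting over the crest half-way between two notches takes about 3 to 8 N, then the lever snaps ahead into the next notch by itself and stays; from notch 0 towards the zero stop the spring gives up to 8 N, so 9 N or more below 0 means that it bears on the stop, which is hard.
- tab (a point): middle of the black upright thumb tab on the lever: 18 mm (radially) x 10 mm (along its travel), free from 20 to 60 mm above the table, this point at 42 mm, 90 mm from the pivot axis. In the frame's axes it stands at angle 2.392 rad + joint value about the pivot, on the side away from the guide hole. Free room on both sides.
- station (a point): centre of the guide hole's mouth on top of the guide plate, 36 mm above the table. Guide hole 17 mm, 3 mm chamfer, 10 mm thick, vertical. The steel plate below (top at 22 mm) has an 18 mm hole for this punch only in the place that notch 4 (1.20 rad) brings under the guide; there the foot rests on the base, 8 mm above the table, elsewhere 14 mm too high.
- stand: fixed wooden punch stand 155 x 50 x 30 mm, origin under its centre, three holes 16.5 mm wide and 24 mm deep in a row along its x axis at -50, 0 and 50 mm; a punch stands in each, in any order, feet 6 mm above the table
- punch_mid (a point): point half-way up (42 mm) the punch to load, on its axis, z up along it. Steel shank 14 mm thick with a tapered foot, and a broad round head 22 mm across at the top (71 to 84 mm above the foot); 84 mm long, 0.1 kg. The only punch with a head and the tallest of the three. Grip it by the head.
- punch_b: headless steel punch, shank 14 mm, 64 mm long with a thin upper end (6 mm); bystander, stays in its stand hole; origin at the centre of its foot, z up along it
- punch_c: short plain steel punch, 14 mm thick, 52 mm long; bystander, stays in its stand hole; origin at the centre of its foot, z up along it
- movement_holder: white round two-step plastic movement holder, 68 mm across, 26 mm high; bystander; origin under its centre
- loupe: black eye loupe standing on its eyepiece, 38 mm across, 36 mm high; bystander; origin under its centre
- driver1: light slim screwdriver, 130 mm, lying; bystander
- driver2: dark slim screwdriver, 120 mm, lying; bystander
- tweezers: brass tweezers, 120 mm, lying flat; bystander
Mind the look-alikes: they are no part of the job. What is shaped like the part that bears punch_mid but yellow is not meant.

How it is judged:
On the way, in this order (a step that is already met when the one before it is completed fails the run):
1. the lever is behind notch 0 (joint below -0.02) and pressed with more than 9 N, so that it bears on the zero stop, for 0.3 s (value of joint dial below -0.02 rad and contact force between frame and anything else above 9 N), for 0.3 s.
2. the lever rests in notch 1 (0.30 rad, within 0.06) for 0.4 s (value of joint dial between 0.24 and 0.36 rad), for 0.4 s.
3. the lever rests in notch 2 (0.60 rad, within 0.06) for 0.4 s (value of joint dial between 0.54 and 0.66 rad), for 0.4 s.
4. the lever rests in notch 3 (0.90 rad, within 0.06) for 0.4 s (value of joint dial between 0.84 and 0.96 rad), for 0.4 s.
5. the lever rests in notch 4 (1.20 rad, within 0.06) for 0.4 s (value of joint dial between 1.14 and 1.26 rad), for 0.4 s.
At the end, for the whole second after the job is handed in: The lever is in the fourth notch (1.20 rad, within 0.06) and the headed punch stands in the guide and right down in the plate's hole: its mid-point lower than 54 mm above the table, within 6 mm of the guide's axis, upright within 0.15 rad (all of step 5 and height (world z) of punch_mid below 0.054 m and horizontal distance between punch_mid and station below 0.006 m and angle between punch_mid's own z axis and vertical below 0.15 rad); the robot touches nothing.
It fails at once if the frame, its plate or its lever is pressed with more than 20 N (contact force between frame and anything else above 20 N).
It fails at once if the lever goes past the fourth notch (beyond 1.40 rad) (value of joint dial above 1.4 rad).
It fails at once if a bystander is moved by more than 25 mm (distance of any of punch_b, punch_c, movement_holder, loupe, driver1, driver2, tweezers from where it was at the start of the episode above 0.025 m).
It also fails if it takes over 72 s, if anything falls off the work surface, if the arm or the gripper's body presses on something with over 40 N, if the wrist force passes 120 N, or if a joint passes its speed limit or range.

### The arm

A 7-joint arm with a two-finger parallel gripper is mounted at the origin on the work surface. World frame = base frame: x ahead of the robot, y to its left, z up, the work surface at z = 0. Lengths are in m, angles in rad, forces in N, time in s.
With the tool pointing down it reaches from about 0.425 to 0.925 m from the base axis. Payload 6.8 kg.
Tool frame: the origin (TCP) lies on the mounting face of the last link; the fingertips stand 173 mm ahead of it and the grasp point (between the pads) lies 155 mm ahead of it (r.tip_reach is the distance from the TCP to the fingertips, in m); z points along the fingers, x is the direction in which the jaws open and shut, and the axes are right-handed (so a half turn about z gives the same grasp; the last joint's range is limited). The gripper opens to 85 mm and grips with 20 to 120 N. Pads are 22 mm wide; open, the fingers measure 114 mm over their backs; the gripper's body (76 mm by 85 mm) begins 54 mm behind the grasp point. The pads swing forward as they close: fully open they stand 13 mm farther back than shut.
Start: joints at [-0.108, 0.477, 0.022, 1.555, -0.011, 1.109, -0.083], TCP at [0.675, 0, 0.405] pointing down, gripper open.
Joint ranges: [-2.96, 2.96], [-0.34, 2.1], [-1.41, 1.46], [0.24, 2.44], [-1.37, 4.51], [0.17, 1.92], [-2.96, 2.96]. Speed limits (rad/s): [2.39, 2.39, 3.14, 3.14, 3.14, 3.14, 3.14].

### API

Orientations are given as a rotation vector (axis times angle).
In Python, from bench import r, eyes gives the robot as it stands.
- The arm moves only by the tool jog_arm, never from a script. Its argument "series" is a list of rows, each a list of 4 numbers: the shift along the tool's x, y, z in units of 30 mm (1.0 is 30 mm), then the turn about the tool's z in units of 10 degrees (1.0 is 10 degrees). In form: [[dx, dy, dz, roll], ...]. A call has 1 to 12 rows; each row shifts and turns the pose as measured when the row begins, along the tool's axes as they then stand; what a row does not reach is not made up. A row lasts 1/8 s, in which the tool goes at most 62.5 mm and 10.7 degrees, less where a joint would pass 70% of its speed; a pose out of reach is approached as far as the arm can. A call is refused whole if a number of a shift passes 1 or a number of a turn 1, either way. A call with a gripper value outside its range is refused whole. "grip" is the finger opening in mm, from 0 to 85.4, set as the call begins (left out, the last holds). The fingers move at their own pace and stop on an object; "newtons" is the grip in N (left out, the last holds). Time passes only in rows, so rows that do not move let the fingers close. It gives the time, the measured TCP pose, the force and the opening at its end, in the units of the state.
- r.get_obs(): the state, without advancing time (a new reading comes with each control period).
- eyes.grab_frame(name): name is "scene" or "side" or "wrist"; returns a dict with "pixels" (384x512x3 uint8, red, green, blue), "fx", "fy", "cx", "cy" (pixels), "rvec" (rotation vector, rad) and "tvec" (3), from world to camera coordinates, as OpenCV has them. Camera axes: x right, y down, z forward; pixel columns grow to the right and rows downward; lengths in m; the calibration is good to about 2 mm. The wrist camera is an equidistant fisheye: a pixel r from the principal point sees the ray r / f radians off the axis. A picture is of the moment at which its call begins. There is no depth.
- r.hand_in(): hands the job in, once; it reports no verdict.
Trained networks look in a picture, given as the dict that the camera call returned (one of the last four; its "shot" number tells which), for a name from the list of things; names that differ only in an ending like _2 or _b are one class to them, and where a whole thing is asked for, a point or a joint stands for the part that bears it (a point fixed in the world has none). Each returns a list of dicts, best first, with "confidence" (0 to 1); they miss things now and then, are a little off and sometimes report something else, mostly with a low value. They report only what shows in the picture. A call takes as long as a camera call. They do not tell look-alikes from the thing itself.
- eyes.find_in(picture, name): "extent" ([left, top, width, height] in pixels, round what is visible of it).
- eyes.place_of(picture, name): "xy" ([column, row] in pixels: a listed point, or the origin of a listed thing).
The state is a dict: "clock": time; "joints": joint angles; "qvel": joint speeds; "tau": joint torques, N m; "tcp_pos": TCP position; "orientation": TCP orientation; "contact_force": force on the tool from outside, world axes, zero at the start; "moment": the same for the moment, N m; "grip_width": finger opening in m.
Only numpy, scipy, OpenCV 4.12 (cv2) and the standard library are available. Lean on these libraries where they do the work, as an engineer would, in place of code of your own. Each camera call takes 0.05 s, during which the arm holds its last target.

## Working session

There is one attempt and no reset: what is moved stays moved. The work goes in short steps, Python scripts to look and compute and a tool call to move; the robot and the scene stay as the last step left them, time stands still between calls to the robot, and variables do not carry over. Pictures are saved under pics/ and viewed, and the job is handed in when it is done.

Besides the shell and the picture viewer there is one more tool, called as a command line: name --pt "numbers of a row" for each row, then --argument value for the rest. jog_arm: Moves the arm, as the interface text tells. Its arguments: {"type":"object","properties":{"series":{"type":"array","items":{"type":"array","items":{"type":"number"}}},"grip":{"type":"number"},"newtons":{"type":"number"}},"required":["series"]}

```bash
ls; mkdir -p pics
cat > h.py <<'E'
import numpy as np, cv2
from bench import r, eyes
def snap(n,f):
    p=eyes.grab_frame(n); cv2.imwrite('pics/'+f,cv2.cvtColor(p['pixels'],cv2.COLOR_RGB2BGR)); return p
def ray(p,uv):
    R,_=cv2.Rodrigues(np.array(p['rvec'],float)); t=np.array(p['tvec'],float)
    x=(uv[0]-p['cx'])/p['fx'];y=(uv[1]-p['cy'])/p['fy']
    if p.get('wrist'):
        th=np.hypot(x,y); d=np.array([x/th*np.sin(th),y/th*np.sin(th),np.cos(th)]) if th>0 else np.array([0,0,1.])
    else: d=np.array([x,y,1.])
    return -R.T@t, R.T@d
def atz(p,uv,z):
    o,d=ray(p,uv); return o+d*(z-o[2])/d[2]
def proj(p,X):
    R,_=cv2.Rodrigues(np.array(p['rvec'],float)); c=R@np.array(X)+np.array(p['tvec'],float)
    if p.get('wrist'):
        th=np.arctan2(np.hypot(c[0],c[1]),c[2]);ph=np.arctan2(c[1],c[0]);return p['cx']+p['fx']*th*np.cos(ph),p['cy']+p['fy']*th*np.sin(ph)
    return p['cx']+p['fx']*c[0]/c[2],p['cy']+p['fy']*c[1]/c[2]
E
python3 - <<'E'
from h import *
print(r.get_obs())
for n in ['scene','side','wrist']:
    p=snap(n,n+'0.png'); p['wrist']=n=='wrist'
    print(n,[p[k] for k in ('fx','fy','cx','cy','rvec','tvec')], ray(p,(p['cx'],p['cy'])))
    for t,z in [('tab',.042),('pivot',.044),('station',.036),('punch_mid',.048),('punch_b',.006),('punch_c',.006),('stand',0),('frame',0)]:
        for d in eyes.place_of(p,t)[:3]: print(t,np.round(d['xy'],1),round(d['confidence'],2),np.round(atz(p,d['xy'],z),4))
E
```

```text
pics
{'clock': 0.0, 'joints': array([-0.10811453,  0.47782394,  0.0223637 ,  1.55644803, -0.01150967,
        1.10926272, -0.08310348]), 'qvel': array([ 0.00023874, -0.00055009,  0.00029434,  0.00162726, -0.00037833,
       -0.00017506, -0.00043882]), 'tau': array([-5.45967814e-04, -5.96443820e+01,  1.60769675e+00, -2.81194621e+01,
        1.24063640e-02,  9.39900521e-03,  2.20753498e-05]), 'tcp_pos': array([6.74733727e-01, 7.63014128e-06, 4.03711333e-01]), 'orientation': array([ 3.14145362e+00,  1.11282451e-05, -2.84036586e-03]), 'contact_force': array([-0.37554336, -0.36329653, -0.22868935]), 'moment': array([ 0.02814787, -0.09916799, -0.00939738]), 'grip_width': 0.08568981441926571}
scene [462.78356288441194, 462.78356288441194, 256.5065399594728, 181.80841971721924, array([ 2.12717315,  0.59942406, -0.31255642]), array([-0.46408305, -0.10363649,  1.55964788])] (array([ 1.09327132, -0.88702617,  0.82253115]), array([-0.42736735,  0.69147651, -0.58242371]))
tab [227.7 187.8] 0.87 [ 0.4658 -0.0279  0.042 ]
pivot [239.  205.8] 0.62 [ 0.5398 -0.0818  0.044 ]
station [267.7 228.3] 0.97
[... 1370 characters left out ...]

punch_c [251.7 297.6] 0.6 [0.4799 0.277  0.006 ]
stand [251.5 298.2] 0.87 [0.481  0.2757 0.    ]
frame [281.8 186.8] 0.7 [ 0.534  -0.0803  0.    ]
wrist [297.3186396354542, 297.3186396354542, 254.37431110714607, 193.13328379702884, array([-2.82338254e+00, -1.09868985e-03, -7.86419058e-04]), array([-0.67495167, -0.04093087,  0.38059211])] (array([0.67472583, 0.08076944, 0.3745755 ]), array([ 6.64841067e-04, -3.12866483e-01, -9.49796884e-01]))
tab [ 98.9 195.2] 0.56 [ 0.4727 -0.0318  0.042 ]
pivot [155.3 234.1] 0.76 [ 0.5477 -0.0836  0.044 ]
station [228.5 247.2] 0.85 [ 0.6415 -0.1044  0.036 ]
punch_mid [58.6 33.3] 0.56 [0.4298 0.1836 0.048 ]
frame [161.9 223.1] 0.65 [ 0.5433 -0.0877  0.    ]
```

View pics/scene0.png

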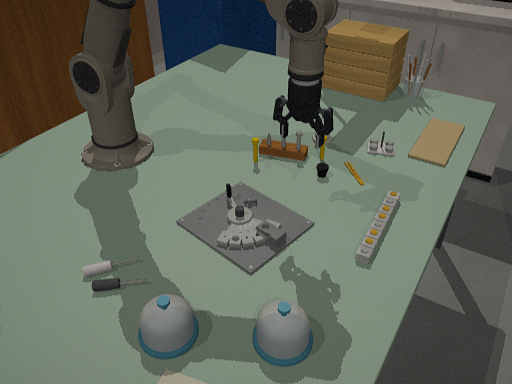

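View pics/side0.png

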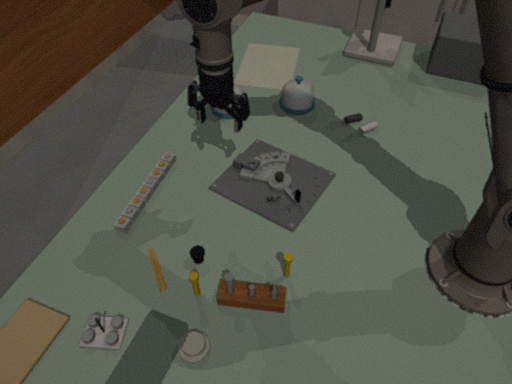

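View pics/wrist0.png

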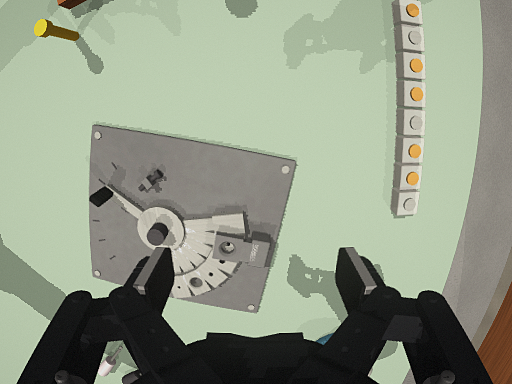

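```bash
cat > fit.py <<'E'
from h import *
P={}
for n in ['scene','side','wrist']:
    p=eyes.grab_frame(n); p['wrist']=n=='wrist'; P[n]=p
    im=cv2.cvtColor(p['pixels'],cv2.COLOR_RGB2BGR)
    x,y,yaw,q=.546,-.085,-.23,.3
    def W(fx,fy,z): return (x+fx*np.cos(yaw)-fy*np.sin(yaw), y+fx*np.sin(yaw)+fy*np.cos(yaw), z)
    c=[W(a,b,.008) for a,b in [(-.12,-.125),(.16,-.125),(.16,.125),(-.12,.125)]]
    pp=np.array([proj(p,k) for k in c])
    print(n,pp.round(0).tolist())
    x0,y0=pp.min(0)-15; x1,y1=pp.max(0)+15
    x0,y0=max(0,int(x0)),max(0,int(y0)); s=780/(x1-x0); s=min(s,590/(y1-y0))
    cr=cv2.resize(im[y0:int(y1),x0:int(x1)],None,fx=s,fy=s,interpolation=cv2.INTER_CUBIC)
    pts=((pp-[x0,y0]+.5)*s).astype(int)
    cv2.polylines(cr,[pts.reshape(-1,1,2)],True,(0,0,255),1)
    t=2.392+q
    for k,co in [(W(0,0,.044),(255,0,0)),(W(.095,0,.036),(0,255,0)),(W(.09*np.cos(t),.09*np.sin(t),.06),(0,255,255))]:
        u=((np.array(proj(p,k))-[x0,y0]+.5)*s).astype(int); cv2.circle(cr,tuple(int(v) for v in u),4,co,1)
    cv2.imwrite(f'pics/fit_{n}.png',cr); print(x0,y0,s)
E
python3 fit.py
```

```text
scene [[177.0, 219.0], [249.0, 272.0], [315.0, 223.0], [243.0, 181.0]]
161 165 4.60472276665593
side [[336.0, 174.0], [258.0, 138.0], [208.0, 185.0], [291.0, 231.0]]
192 122 4.7614712998823165
wrist [[89.0, 273.0], [253.0, 314.0], [298.0, 163.0], [94.0, 120.0]]
74 104 2.625560563074073
```

View pics/fit_scene.png

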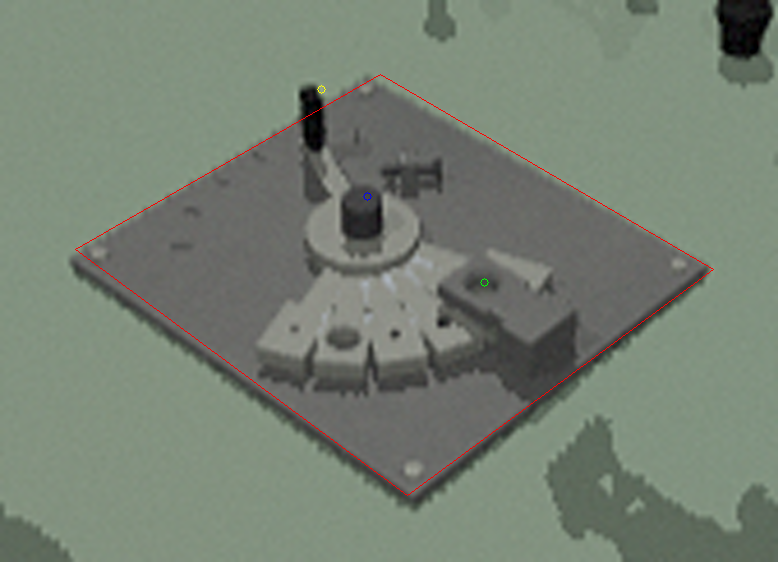

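View pics/fit_side.png

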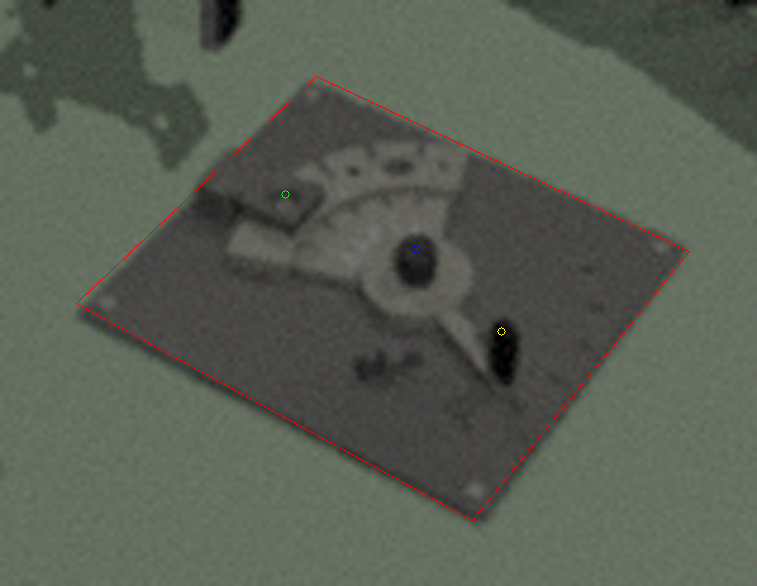

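View pics/fit_wrist.png

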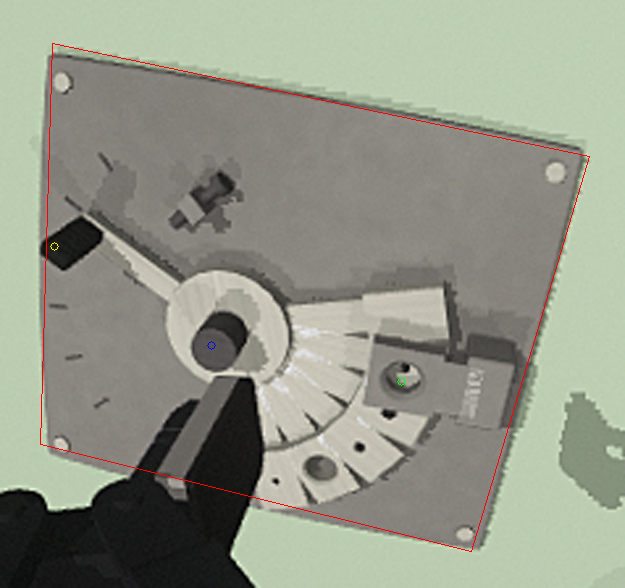

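```bash
cat > fit2.py <<'E'
from h import *
from scipy.optimize import least_squares
D={'scene':((161,165),4.6047,[(74,258),(411,498),(712,268),(378,73),(363,190),(485,283),(310,92)]),
'side':((192,122),4.7615,[(688,250),(317,78),(78,303),(474,520),(416,243),(288,196),(502,327)]),
'wrist':((74,104),2.6256,[(41,448),(474,548),(586,150),(50,55),(211,343),(403,379),None])}
P={}
for n in D:
    p=eyes.grab_frame(n); p['wrist']=n=='wrist'; P[n]=p
def pts(v):
    x,y,yaw,q=v[:4]
    W=lambda fx,fy,z:(x+fx*np.cos(yaw)-fy*np.sin(yaw), y+fx*np.sin(yaw)+fy*np.cos(yaw), z)
    t=2.392+q
    return [W(-.12,-.125,.008),W(.16,-.125,.008),W(.16,.125,.008),W(-.12,.125,.008),W(0,0,.044),W(.095,0,.036),W(.09*np.cos(t),.09*np.sin(t),.06)]
def res(v,cams,raw=False):
    o=[]
    for n in cams:
        (x0,y0),s,pk=D[n]
        for X,u in zip(pts(v),pk):
            if u is not None: o.append(np.array(proj(P[n],X))-(np.array(u)/s+[x0,y0]-.5))
    return np.array(o) if raw else np.ravel(o)
for c in [['scene'],['side'],['wrist'],['scene','side','wrist']]:
    s=least_squares(res,[.546,-.085,-.2,.3],args=(c,),loss='soft_l1')
    print(c,s.x.round(4),np.round(pts(s.x)[5],4),np.abs(res(s.x,c)).max().round(2))
print(res(s.x,c,True).round(1).tolist())
E
python3 fit2.py
```

```text
['scene'] [ 0.5458 -0.0863 -0.2172  0.3586] [ 0.6386 -0.1067  0.036 ] 1.66
['side'] [ 0.5461 -0.0863 -0.2273  0.3062] [ 0.6387 -0.1077  0.036 ] 1.07
['wrist'] [ 0.5456 -0.085  -0.2139  0.3   ] [ 0.6385 -0.1052  0.036 ] 3.34
['scene', 'side', 'wrist'] [ 0.5457 -0.0854 -0.2165  0.3376] [ 0.6384 -0.1058  0.036 ] 3.3
[[0.1, -1.3], [0.2, -0.6], [0.1, -0.3], [-0.4, 0.3], [0.8, 1.5], [0.1, -0.3], [0.8, -0.2], [0.2, -0.3], [-0.9, -0.1], [-0.2, 0.7], [0.8, 0.0], [0.3, 1.3], [-0.5, -0.2], [1.4, 0.2], [0.8, -0.2], [0.3, 0.9], [0.2, 0.8], [-0.3, -3.3], [0.1, 1.1], [-0.8, 0.2]]
```

jog_arm --pt "0 0 0.5 -0.86" --pt "0 0 0.5 -0.86" --pt "0 0 0.5 -0.86" --pt "0 0 0.5 -0.86" --pt "0 0 0.5 -0.86" --pt "0 0 0.5 -0.86" --pt "0 0 0 0" --grip 50

```text
clock: 2.52
tcp_pos: [0.6754, -0.0002, 0.3127]
orientation: [2.809, 1.405, 0.002]
contact_force: [-0.8, 0.4, -0.4]
grip_width: 0.05
```

```bash
cat > to.py <<'E'
import sys; from h import *
from scipy.spatial.transform import Rotation as Ro
def go(x,y,z=None,psi=None):
    o=r.get_obs(); R=Ro.from_rotvec(o['orientation']).as_matrix(); t=o['tcp_pos']
    d=np.array([x,y,t[2] if z is None else z])-t
    a=np.arctan2(R[1,0],R[0,0])
    print('t',round(o['clock'],2),'tcp',t.round(4),'psi',a.round(3),'tilt',R[:,2].round(3),'F',np.round(o['contact_force'],1),'w',round(o['grip_width'],4))
    print('units',(R.T@d/.03).round(2), 'roll', None if psi is None else round(-np.degrees(psi-a)/10,2))
def tab(q,off=0): # off mm along cw tangent (tool +x)
    th=2.175+q; X,Y=.5457+.09*np.cos(th),-.0855+.09*np.sin(th)
    return X+off*np.sin(th),Y-off*np.cos(th),th-np.pi/2
if __name__=='__main__':
    a=[float(v) for v in sys.argv[1:]]
    x,y,ps=tab(a[0]); print(x,y,ps); go(x,y,a[1],ps)
E
python3 to.py 0.3 0.30
```

```text
0.47496602765314583 -0.029851952810233534 0.9042036732051031
t 2.52 tcp [ 6.754e-01 -2.000e-04  3.127e-01] psi 0.928 tilt [ 0.002  0.    -1.   ] F [-0.8  0.4 -0.4] w 0.05
units [-4.8  -4.76  0.41] roll 0.14
```

jog_arm --pt "-0.8 -0.8 0 0.14" --pt "-0.8 -0.8 0 0" --pt "-0.8 -0.8 0 0" --pt "-0.8 -0.8 0 0" --pt "-0.8 -0.8 0 0" --pt "-0.8 -0.8 0 0" --pt "0 0 0 0"

```text
clock: 3.4
tcp_pos: [0.4693, -0.0235, 0.3172]
orientation: [2.841, 1.33, 0.017]
contact_force: [1.2, -0.1, -0.0]
grip_width: 0.0502
```

```bash
python3 to.py 0.3 0.235
python3 - <<'E'
from h import *
p=snap('wrist','w1.png');p['wrist']=1
from to import tab
for z in(.02,.06): print(proj(p,(*tab(.3)[:2],z)))
for t in ['tab','pivot','station']:
    for d in eyes.place_of(p,t)[:2]: print(t,d['xy'],d['confidence'],atz(p,d['xy'],{'tab':.042,'pivot':.044,'station':.036}[t]))
E
```

```text
0.47496602765314583 -0.029851952810233534 0.9042036732051031
t 3.4 tcp [ 0.4693 -0.0235  0.3172] psi 0.876 tilt [ 0.012  0.001 -1.   ] F [ 1.2 -0.1 -0. ] w 0.0502
units [-0.06  0.26  2.74] roll -0.16
(np.float64(250.20956723390927), np.float64(191.77601993435684))
(np.float64(249.98654787006546), np.float64(207.28627868729228))
tab [244.6, 199.5] 0.92 [ 0.47170341 -0.03338585  0.042     ]
pivot [249.9, 283.6] 0.94 [ 0.5422947  -0.08681399  0.044     ]
station [291.2, 333.9] 0.63 [ 0.6362396  -0.10283766  0.036     ]
```

View pics/w1.png

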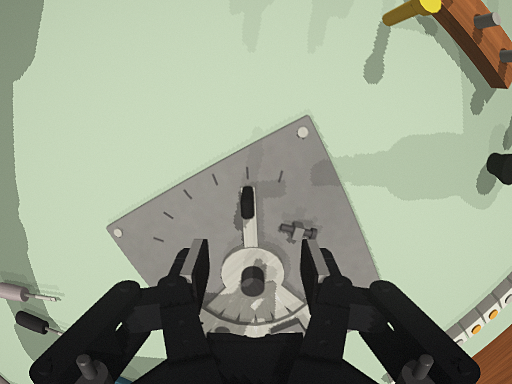

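jog_arm --pt "-0.03 0.13 0.6 -0.08" --pt "-0.03 0.13 0.6 -0.08" --pt "0 0 0.6 0" --pt "0 0 0.6 0" --pt "0 0 0.6 0" --pt "0 0 0.35 0" --pt "0 0 0 0" --grip 40

```text
clock: 4.47
tcp_pos: [0.487, -0.0277, 0.2143]
orientation: [2.821, 1.368, 0.032]
contact_force: [-0.6, 0.3, -0.0]
grip_width: 0.0399
```

```bash
python3 to.py 0.3 0.212
python3 - <<'E'
from h import *
p=snap('side','s1.png')
q=snap('scene','c1.png')
for n in('s1','c1'):
    im=cv2.imread(f'pics/{n}.png'); im=im[130:260,180:350]; cv2.imwrite(f'pics/{n}z.png',cv2.resize(im,None,fx=4,fy=4,interpolation=2))
E
```

```text
0.47496602765314583 -0.029851952810233534 0.9042036732051031
t 4.47 tcp [ 0.487  -0.0277  0.2143] psi 0.903 tilt [ 0.021  0.003 -1.   ] F [-0.6  0.3 -0. ] w 0.0399
units [-0.31 -0.27  0.07] roll -0.0
```

View pics/s1z.png

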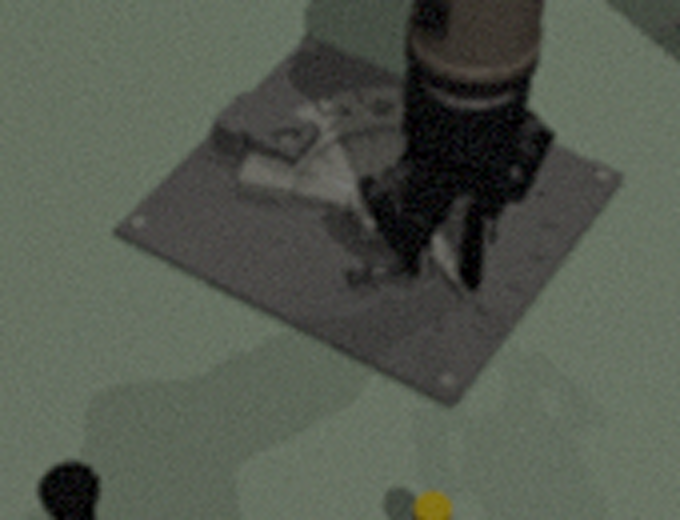

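View pics/c1z.png

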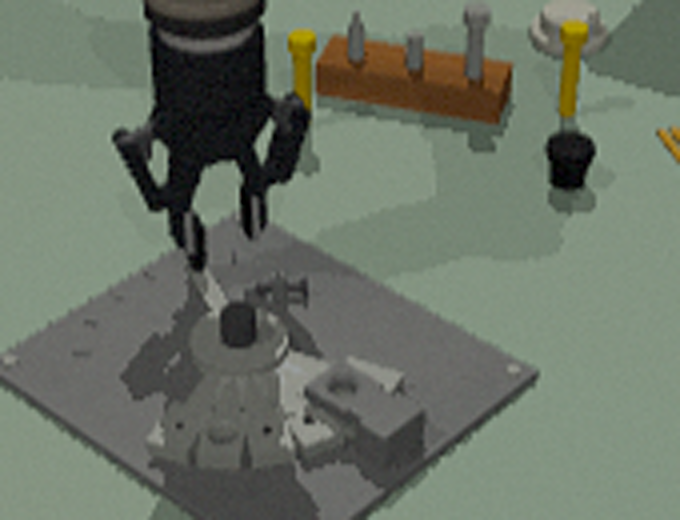

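```bash
cat > pl.py <<'E'
import sys; from to import *
# pl.py off(mm) z q...
off=float(sys.argv[1])/1000; z=float(sys.argv[2])
for q in sys.argv[3:]:
    x,y,ps=tab(float(q),off); print(q); go(x,y,z,ps)
o=r.get_obs(); R=Ro.from_rotvec(o['orientation']).as_matrix(); print('Ftool',(R.T@o['contact_force']).round(2))
t=o['tcp_pos']+R@[0,0,.12]-[.5457,-.0855,0]; print('grasp-pt polar rad',np.hypot(t[0],t[1]).round(4))
E
python3 pl.py 12 0.212 0.3 0.14 0
```

```text
0.3
t 4.58 tcp [ 0.4871 -0.0278  0.2152] psi 0.903 tilt [ 0.023  0.003 -1.   ] F [-0.  -0.4 -0. ] w 0.0399
units [ 0.09 -0.28  0.1 ] roll -0.0
0.14
t 4.58 tcp [ 0.4871 -0.0278  0.2152] psi 0.903 tilt [ 0.023  0.003 -1.   ] F [-0.  -0.4 -0. ] w 0.0399
units [ 0.57 -0.18  0.11] roll 0.91
0
t 4.58 tcp [ 0.4871 -0.0278  0.2152] psi 0.903 tilt [ 0.023  0.003 -1.   ] F [-0.  -0.4 -0. ] w 0.0399
units [ 0.96 -0.03  0.12] roll 1.71
Ftool [-0.36  0.26  0.01]
grasp-pt polar rad 0.0806
```

```bash
sed -i "s/d=np.array(\[x,y,t\[2\] if z is None else z\])-t/g=t+R@[0,0,.16]; d=np.array([x-g[0],y-g[1],0 if z is None else z-t[2]])/; s/print('units'/print('pt',g.round(4),'units'/" to.py; python3 pl.py 12 0.212 0.3 0.14 0
```

```text
0.3
t 4.58 tcp [ 0.4871 -0.0278  0.2152] psi 0.903 tilt [ 0.023  0.003 -1.   ] F [-0.  -0.4 -0. ] w 0.0399
pt [ 0.4907 -0.0273  0.0552] units [ 0.01 -0.36  0.1 ] roll -0.0
0.14
t 4.58 tcp [ 0.4871 -0.0278  0.2152] psi 0.903 tilt [ 0.023  0.003 -1.   ] F [-0.  -0.4 -0. ] w 0.0399
pt [ 0.4907 -0.0273  0.0552] units [ 0.48 -0.26  0.11] roll 0.91
0
t 4.58 tcp [ 0.4871 -0.0278  0.2152] psi 0.903 tilt [ 0.023  0.003 -1.   ] F [-0.  -0.4 -0. ] w 0.0399
pt [ 0.4907 -0.0273  0.0552] units [ 0.87 -0.11  0.12] roll 1.71
Ftool [-0.36  0.26  0.01]
grasp-pt polar rad 0.0806
```

jog_arm --pt "0 -0.18 0.05 0" --pt "0 -0.18 0 0" --pt "0.1 0 0 0.2" --pt "0.1 0 0 0.2" --pt "0.1 0 0 0.2"

```text
clock: 5.2
tcp_pos: [0.4836, -0.0156, 0.2147]
orientation: [2.892, 1.205, 0.033]
contact_force: [-2.0, -4.6, -0.8]
grip_width: 0.04
```

```bash
python3 pl.py 15 0.213 0.14 0
```

```text
0.14
t 5.2 tcp [ 0.4836 -0.0156  0.2147] psi 0.789 tilt [ 0.022  0.001 -1.   ] F [-2.  -4.6 -0.8] w 0.04
pt [ 0.4872 -0.0155  0.0548] units [0.35 0.05 0.06] roll 0.26
0
t 5.2 tcp [ 0.4836 -0.0156  0.2147] psi 0.789 tilt [ 0.022  0.001 -1.   ] F [-2.  -4.6 -0.8] w 0.04
pt [ 0.4872 -0.0155  0.0548] units [0.76 0.17 0.07] roll 1.06
Ftool [-4.69  1.82  0.76]
grasp-pt polar rad 0.0918
```

jog_arm --pt "0.12 0.02 0 0.1" --pt "0.12 0.02 0 0.1" --pt "0.12 0.02 0 0.1" --pt "0.08 0 0 0.1"

```text
clock: 5.7
tcp_pos: [0.4956, -0.0059, 0.2152]
orientation: [2.937, 1.096, 0.035]
contact_force: [-0.1, 0.5, -0.1]
grip_width: 0.0402
```

```bash
python3 pl.py 15 0.213 0.14 0
```

```text
0.14
t 5.7 tcp [ 0.4956 -0.0059  0.2152] psi 0.714 tilt [ 0.023  0.002 -1.   ] F [-0.1  0.5 -0.1] w 0.0402
pt [ 0.4994 -0.0056  0.0552] units [-0.17  0.01  0.07] roll -0.17
0
t 5.7 tcp [ 0.4956 -0.0059  0.2152] psi 0.714 tilt [ 0.023  0.002 -1.   ] F [-0.1  0.5 -0.1] w 0.0402
pt [ 0.4994 -0.0056  0.0552] units [0.25 0.1  0.08] roll 0.63
Ftool [ 0.22 -0.43  0.13]
grasp-pt polar rad 0.0928
```

jog_arm --pt "0.07 0.05 0.03 0.3" --pt "0.07 0.05 0 0.3" --pt "0.07 0 0 0" --pt "0.06 0 0 0"

```text
clock: 6.2
tcp_pos: [0.5046, -0.0024, 0.2145]
orientation: [2.994, 0.937, 0.035]
contact_force: [-3.7, -2.4, 3.9]
grip_width: 0.04
```

```bash
python3 pl.py 15 0.213 0 -.05
python3 - <<'E'
from h import *
p=snap('side','s2.png')
im=cv2.imread(f'pics/s2.png'); im=im[130:260,180:350]; cv2.imwrite(f'pics/s2z.png',cv2.resize(im,None,fx=4,fy=4,interpolation=2))
E
```

```text
0
t 6.2 tcp [ 0.5046 -0.0024  0.2145] psi 0.607 tilt [ 0.023  0.002 -1.   ] F [-3.7 -2.4  3.9] w 0.04
pt [ 0.5082 -0.0021  0.0545] units [-0.05 -0.    0.05] roll 0.01
-.05
t 6.2 tcp [ 0.5046 -0.0024  0.2145] psi 0.607 tilt [ 0.023  0.002 -1.   ] F [-3.7 -2.4  3.9] w 0.04
pt [ 0.5082 -0.0021  0.0545] units [0.1  0.03 0.05] roll 0.3
Ftool [-4.34 -0.09 -4.03]
grasp-pt polar rad 0.0918
```

View pics/s2z.png

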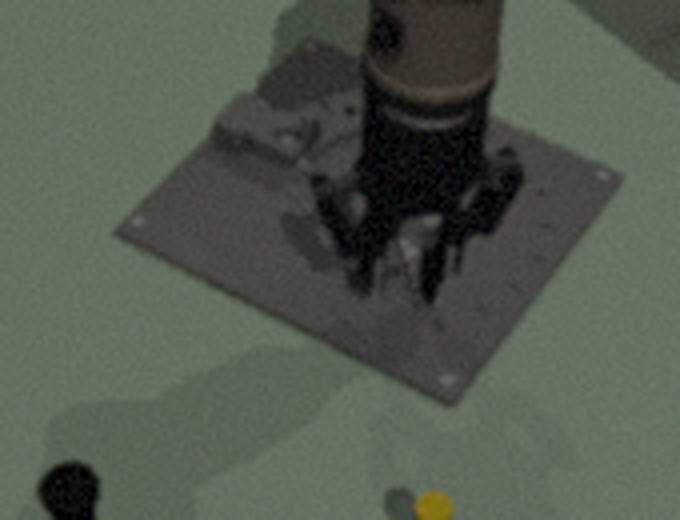

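jog_arm --pt "-0.05 0 -0.1 0" --pt "0 0 0 0"

```text
clock: 6.5
tcp_pos: [0.503, -0.0033, 0.2174]
orientation: [2.994, 0.938, 0.035]
contact_force: [-2.0, -2.3, 1.9]
grip_width: 0.0401
```

```bash
python3 pl.py 15 0.213 0 -.05
```

```text
0
t 6.5 tcp [ 0.503  -0.0033  0.2174] psi 0.607 tilt [ 0.022  0.002 -1.   ] F [-2.  -2.3  1.9] w 0.0401
pt [ 0.5066 -0.0029  0.0575] units [0.01 0.01 0.15] roll 0.02
-.05
t 6.5 tcp [ 0.503  -0.0033  0.2174] psi 0.607 tilt [ 0.022  0.002 -1.   ] F [-2.  -2.3  1.9] w 0.0401
pt [ 0.5066 -0.0029  0.0575] units [0.15 0.03 0.15] roll 0.3
Ftool [-2.88  0.8  -1.95]
grasp-pt polar rad 0.0917
```

jog_arm --pt "0.05 0 0 0.1" --pt "0.05 0 0 0.1"

```text
clock: 6.75
tcp_pos: [0.5054, -0.0023, 0.2175]
orientation: [3.011, 0.881, 0.034]
contact_force: [-2.3, -2.3, -1.2]
grip_width: 0.04
```

```bash
python3 pl.py 15 0.213 -.05
```

```text
-.05
t 6.75 tcp [ 0.5054 -0.0023  0.2175] psi 0.57 tilt [ 0.022  0.002 -1.   ] F [-2.3 -2.3 -1.2] w 0.04
pt [ 0.5089 -0.002   0.0575] units [0.08 0.01 0.15] roll 0.09
Ftool [-3.18  0.71  1.1 ]
grasp-pt polar rad 0.0915
```

jog_arm --pt "0.06 0 0 0.08" --pt "0.06 0 0 0"

```text
clock: 7.0
tcp_pos: [0.5082, -0.0008, 0.2174]
orientation: [3.017, 0.857, 0.031]
contact_force: [-3.6, -4.0, 2.3]
grip_width: 0.04
```

```bash
python3 pl.py 15 0.213 -.05
```

```text
-.05
t 7.0 tcp [ 0.5082 -0.0008  0.2174] psi 0.553 tilt [ 0.02   0.001 -1.   ] F [-3.6 -4.   2.3] w 0.04
pt [ 0.5114 -0.0007  0.0574] units [-0.02  0.    0.15] roll -0.0
Ftool [-5.17  1.55 -2.42]
grasp-pt polar rad 0.0917
```

jog_arm --pt "0.06 0 0 0.08" --pt "0.06 0 0 0"

```text
clock: 7.25
tcp_pos: [0.511, 0.0007, 0.2174]
orientation: [3.024, 0.833, 0.028]
contact_force: [-5.1, -4.0, 2.2]
grip_width: 0.0401
```

```bash
python3 pl.py 15 0.213 -.1
```

```text
-.1
t 7.25 tcp [0.511  0.0007 0.2174] psi 0.538 tilt [ 0.019 -0.    -1.   ] F [-5.1 -4.   2.2] w 0.0401
pt [0.514  0.0006 0.0574] units [0.03 0.02 0.15] roll 0.19
Ftool [-6.4   0.86 -2.3 ]
grasp-pt polar rad 0.0921
```

jog_arm --pt "0.04 0 0 0.1" --pt "0.04 0 0 0"

```text
clock: 7.5
tcp_pos: [0.5121, 0.0008, 0.2172]
orientation: [3.031, 0.804, 0.022]
contact_force: [-6.3, -4.1, 5.3]
grip_width: 0.0397
```

```bash
python3 pl.py 15 0.213 -.1
```

```text
-.1
t 7.5 tcp [0.5121 0.0008 0.2172] psi 0.519 tilt [ 0.015 -0.002 -1.   ] F [-6.3 -4.1  5.3] w 0.0397
pt [5.144e-01 5.000e-04 5.730e-02] units [0.03 0.01 0.14] roll 0.08
Ftool [-7.45  0.47 -5.35]
grasp-pt polar rad 0.0917
```

jog_arm --pt "0.05 0 -0.02 0" --pt "0.05 0 -0.02 0"

```text
clock: 7.75
tcp_pos: [0.513, 0.0011, 0.2173]
orientation: [3.031, 0.802, 0.012]
contact_force: [-4.2, -4.9, -4.1]
grip_width: 0.0399
```

```bash
python3 pl.py 15 0.213 -.1
```

```text
-.1
t 7.75 tcp [0.513  0.0011 0.2173] psi 0.517 tilt [ 0.009 -0.004 -1.   ] F [-4.2 -4.9 -4.1] w 0.0399
pt [5.144e-01 4.000e-04 5.730e-02] units [0.03 0.01 0.14] roll 0.08
Ftool [-6.05  2.15  4.12]
grasp-pt polar rad 0.0917
```

jog_arm --pt "0.07 0 0 0" --pt "0.07 0 0 0"

```text
clock: 8.0
tcp_pos: [0.5144, 0.0017, 0.2168]
orientation: [3.031, 0.799, -0.0]
contact_force: [-8.5, -5.8, 8.5]
grip_width: 0.0398
```

```bash
python3 pl.py 15 0.213 -.1
```

```text
-.1
t 8.0 tcp [0.5144 0.0017 0.2168] psi 0.515 tilt [ 0.002 -0.007 -1.   ] F [-8.5 -5.8  8.5] w 0.0398
pt [0.5147 0.0006 0.0568] units [0.02 0.01 0.13] roll 0.06
Ftool [-10.26   0.96  -8.5 ]
grasp-pt polar rad 0.0918
```

jog_arm --pt "0.07 0 -0.01 0" --pt "0.07 0 -0.01 0" --pt "0.07 0 -0.01 0"

```text
clock: 8.38
tcp_pos: [0.5164, 0.0023, 0.2166]
orientation: [3.031, 0.794, -0.02]
contact_force: [-6.8, -5.8, 3.9]
grip_width: 0.0397
```

```bash
python3 pl.py 15 0.213 -.1
```

```text
-.1
t 8.38 tcp [0.5164 0.0023 0.2166] psi 0.513 tilt [-0.01  -0.011 -1.   ] F [-6.8 -5.8  3.9] w 0.0397
pt [5.147e-01 5.000e-04 5.660e-02] units [0.02 0.01 0.12] roll 0.05
Ftool [-8.87  1.75 -3.76]
grasp-pt polar rad 0.0917
```

jog_arm --pt "0.085 0 -0.01 0" --pt "0.085 0 -0.01 0" --pt "0.085 0 -0.01 0"

```text
clock: 8.75
tcp_pos: [0.5188, 0.0032, 0.2162]
orientation: [3.031, 0.789, -0.044]
contact_force: [-8.1, -5.7, 6.3]
grip_width: 0.0399
```

```bash
python3 pl.py 15 0.213 -.1
```

```text
-.1
t 8.75 tcp [0.5188 0.0032 0.2162] psi 0.509 tilt [-0.025 -0.016 -1.   ] F [-8.1 -5.7  6.3] w 0.0399
pt [0.5148 0.0006 0.0563] units [0.02 0.01 0.11] roll 0.03
Ftool [-10.05   1.06  -5.99]
grasp-pt polar rad 0.0917
```

jog_arm --pt "0.09 0 -0.015 0" --pt "0.09 0 -0.015 0" --pt "0.09 0 -0.015 0" --pt "0.09 0 -0.015 0"

```text
clock: 9.25
tcp_pos: [0.5221, 0.0043, 0.2156]
orientation: [3.03, 0.783, -0.077]
contact_force: [-7.3, -6.4, 4.8]
grip_width: 0.04
```

```bash
python3 pl.py 15 0.213 -.1
```

```text
-.1
t 9.25 tcp [0.5221 0.0043 0.2156] psi 0.506 tilt [-0.045 -0.024 -0.999] F [-7.3 -6.4  4.8] w 0.04
pt [5.148e-01 5.000e-04 5.590e-02] units [0.02 0.01 0.09] roll 0.01
Ftool [-9.7   2.02 -4.28]
grasp-pt polar rad 0.0917
```

jog_arm --pt "0.115 0 -0.02 0" --pt "0.115 0 -0.02 0" --pt "0.115 0 -0.02 0"

```text
clock: 9.62
tcp_pos: [0.5253, 0.0054, 0.215]
orientation: [3.028, 0.776, -0.11]
contact_force: [-8.7, -7.5, 6.2]
grip_width: 0.04
```

```bash
python3 pl.py 15 0.213 -.1
```

```text
-.1
t 9.62 tcp [0.5253 0.0054 0.215 ] psi 0.502 tilt [-0.064 -0.031 -0.997] F [-8.7 -7.5  6.2] w 0.04
pt [5.15e-01 5.00e-04 5.54e-02] units [0.01 0.   0.07] roll -0.01
Ftool [-11.67   2.38  -5.4 ]
grasp-pt polar rad 0.0917
```

jog_arm --pt "0.12 0 -0.02 0" --pt "0.12 0 -0.02 0" --pt "0.12 0 -0.02 0"

```text
clock: 10.0
tcp_pos: [0.5287, 0.0065, 0.2143]
orientation: [3.026, 0.77, -0.144]
contact_force: [-9.9, -7.1, 6.3]
grip_width: 0.0404
```

```bash
python3 pl.py 15 0.213 -.1
```

```text
-.1
t 10.0 tcp [0.5287 0.0065 0.2143] psi 0.499 tilt [-0.085 -0.038 -0.996] F [-9.9 -7.1  6.3] w 0.0404
pt [5.15e-01 5.00e-04 5.50e-02] units [0.01 0.   0.04] roll -0.03
Ftool [-12.67   1.48  -5.14]
grasp-pt polar rad 0.0916
```

jog_arm --pt "-0.1 0 -0.02 -0.1" --pt "-0.15 0 0 -0.2" --pt "-0.15 0 0 -0.2" --pt "-0.15 0 0 -0.1" --pt "0 0 0 0"

```text
clock: 10.62
tcp_pos: [0.5157, -0.0002, 0.2171]
orientation: [2.984, 0.942, -0.135]
contact_force: [0.2, 0.4, -0.2]
grip_width: 0.0398
```

```bash
python3 pl.py -12 0.213 0 .13 .18
python3 - <<'E'
from h import *
p=snap('wrist','w2.png')
q=snap('scene','c2.png')
im=cv2.imread(f'pics/c2.png'); im=im[130:260,180:350]; cv2.imwrite(f'pics/c2z.png',cv2.resize(im,None,fx=4,fy=4,interpolation=2))
E
```

```text
0
t 10.62 tcp [ 5.157e-01 -2.000e-04  2.171e-01] psi 0.612 tilt [-0.08  -0.035 -0.996] F [ 0.2  0.4 -0.2] w 0.0398
pt [ 0.5029 -0.0058  0.0577] units [-0.72 -0.01  0.2 ] roll 0.05
.13
t 10.62 tcp [ 5.157e-01 -2.000e-04  2.171e-01] psi 0.612 tilt [-0.08  -0.035 -0.996] F [ 0.2  0.4 -0.2] w 0.0398
pt [ 0.5029 -0.0058  0.0577] units [-1.11  0.07  0.23] roll -0.7
.18
t 10.62 tcp [ 5.157e-01 -2.000e-04  2.171e-01] psi 0.612 tilt [-0.08  -0.035 -0.996] F [ 0.2  0.4 -0.2] w 0.0398
pt [ 0.5029 -0.0058  0.0577] units [-1.25  0.11  0.24] roll -0.99
Ftool [ 0.42 -0.16  0.18]
grasp-pt polar rad 0.0902
```

View pics/w2.png

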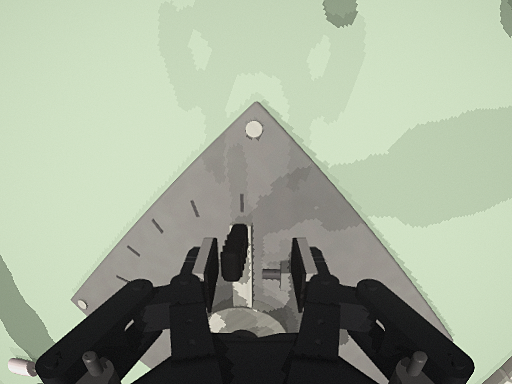

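View pics/c2z.png

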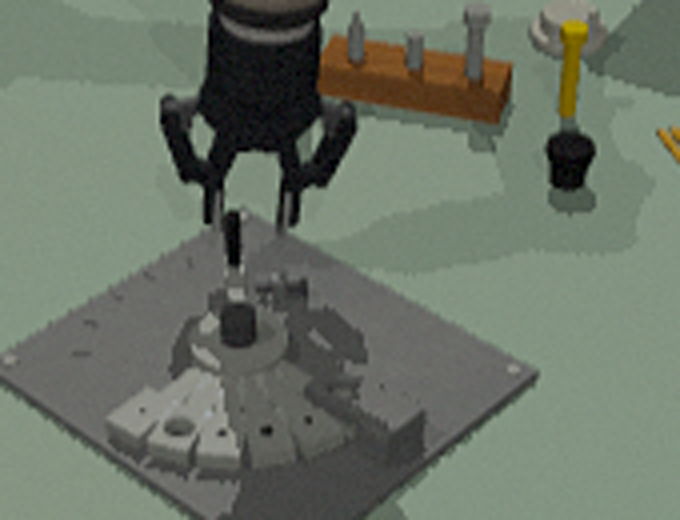

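jog_arm --pt "-0.25 0 0.05 -0.05" --pt "-0.25 0 0.05 -0.05" --pt "-0.2 0.01 0 -0.1" --pt "-0.12 0.01 0 -0.1" --pt "-0.12 0.02 0 -0.15"

```text
clock: 11.35
tcp_pos: [0.4926, -0.0183, 0.2164]
orientation: [2.946, 1.067, -0.134]
contact_force: [0.9, 2.9, -2.0]
grip_width: 0.0397
```

```bash
python3 pl.py -15 0.213 .18
```

```text
.18
t 11.35 tcp [ 0.4926 -0.0183  0.2164] psi 0.696 tilt [-0.078 -0.034 -0.996] F [ 0.9  2.9 -2. ] w 0.0397
pt [ 0.4801 -0.0238  0.057 ] units [-0.39  0.04  0.15] roll -0.5
Ftool [ 2.73 -1.65  1.8 ]
grasp-pt polar rad 0.0888
```

jog_arm --pt "-0.12 0.01 0 -0.15" --pt "-0.12 0.01 0 -0.15" --pt "-0.12 0.01 0 -0.1"

```text
clock: 11.72
tcp_pos: [0.4864, -0.0248, 0.2177]
orientation: [2.906, 1.181, -0.126]
contact_force: [2.5, 3.8, -2.8]
grip_width: 0.0398
```

```bash
python3 pl.py -15 0.213 .18
```

```text
.18
t 11.72 tcp [ 0.4864 -0.0248  0.2177] psi 0.773 tilt [-0.073 -0.032 -0.997] F [ 2.5  3.8 -2.8] w 0.0398
pt [ 0.4746 -0.0299  0.0582] units [-0.12 -0.01  0.16] roll -0.06
Ftool [ 4.6  -0.88  2.46]
grasp-pt polar rad 0.0887
```

jog_arm --pt "-0.1 0 0.02 -0.05" --pt "-0.1 0 0.02 0"

```text
clock: 11.98
tcp_pos: [0.4809, -0.0303, 0.2168]
orientation: [2.901, 1.194, -0.13]
contact_force: [0.7, 0.7, -0.3]
grip_width: 0.0399
```

```bash
python3 pl.py -15 0.213 .18
```

```text
.18
t 11.97 tcp [ 0.4809 -0.0303  0.2168] psi 0.782 tilt [-0.076 -0.033 -0.997] F [ 0.7  0.7 -0.3] w 0.0399
pt [ 0.4687 -0.0357  0.0574] units [ 0.15 -0.01  0.12] roll -0.01
Ftool [1.01 0.04 0.23]
grasp-pt polar rad 0.0899
```

jog_arm --pt "0.1 0 0 0" --pt "0 0 0 0" --pt "0 0 0 0" --pt "0 0 0 0" --pt "0 0 0 0"

```text
clock: 12.6
tcp_pos: [0.4822, -0.0292, 0.2163]
orientation: [2.901, 1.192, -0.135]
contact_force: [0.9, -0.3, -0.4]
grip_width: 0.0399
```

```bash
python3 pl.py -15 0.213 .3 .48
python3 - <<'E'
from h import *
p=snap('wrist','w3.png')
E
```

```text
.3
t 12.6 tcp [ 0.4822 -0.0292  0.2163] psi 0.781 tilt [-0.079 -0.035 -0.996] F [ 0.9 -0.3 -0.4] w 0.0399
pt [ 0.4696 -0.0347  0.0569] units [-0.25  0.07  0.13] roll -0.71
.48
t 12.6 tcp [ 0.4822 -0.0292  0.2163] psi 0.781 tilt [-0.079 -0.035 -0.996] F [ 0.9 -0.3 -0.4] w 0.0399
pt [ 0.4696 -0.0347  0.0569] units [-0.75  0.28  0.16] roll -1.74
Ftool [0.41 0.84 0.35]
grasp-pt polar rad 0.0897
```

View pics/w3.png

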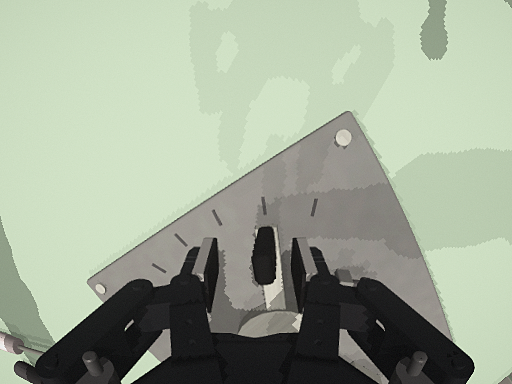

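jog_arm --pt "-0.12 0.03 0.04 -0.35" --pt "-0.12 0.03 0.02 -0.35" --pt "-0.1 0.03 0 -0.3" --pt "-0.12 0.03 0 -0.2" --pt "-0.12 0.03 0 -0.2"

```text
clock: 13.28
tcp_pos: [0.4751, -0.0442, 0.2156]
orientation: [-2.72, -1.547, 0.13]
contact_force: [2.3, 5.5, -3.5]
grip_width: 0.04
```

```bash
python3 pl.py -15 0.213 .48
```

```text
.48
t 13.28 tcp [ 0.4751 -0.0442  0.2156] psi 1.036 tilt [-0.077 -0.033 -0.996] F [ 2.3  5.5 -3.5] w 0.04
pt [ 0.4627 -0.0494  0.0561] units [-0.26  0.02  0.1 ] roll -0.27
Ftool [ 6.12 -0.64  3.15]
grasp-pt polar rad 0.0882
```

jog_arm --pt "-0.1 0.01 0.02 -0.15" --pt "-0.1 0.01 0.02 -0.1"

```text
clock: 13.52
tcp_pos: [0.4731, -0.0486, 0.2151]
orientation: [-2.68, -1.611, 0.126]
contact_force: [0.1, 5.1, 1.6]
grip_width: 0.0398
```

```bash
python3 pl.py -15 0.213 .48
```

```text
.48
t 13.53 tcp [ 0.4731 -0.0486  0.2151] psi 1.084 tilt [-0.075 -0.031 -0.997] F [0.1 5.1 1.6] w 0.0398
pt [ 0.4611 -0.0536  0.0557] units [-0.12 -0.    0.08] roll -0.0
Ftool [ 4.42 -2.39 -1.76]
grasp-pt polar rad 0.0881
```

jog_arm --pt "-0.1 0 0 0" --pt "-0.1 0 0 0"

```text
clock: 13.78
tcp_pos: [0.4697, -0.0549, 0.2155]
orientation: [-2.68, -1.611, 0.128]
contact_force: [-0.3, -0.2, 0.1]
grip_width: 0.0397
```

```bash
python3 pl.py -15 0.213 .48
```

```text
.48
t 13.78 tcp [ 0.4697 -0.0549  0.2155] psi 1.084 tilt [-0.076 -0.032 -0.997] F [-0.3 -0.2  0.1] w 0.0397
pt [ 0.4575 -0.06    0.0561] units [ 0.13 -0.    0.08] roll -0.0
Ftool [-0.33 -0.15 -0.11]
grasp-pt polar rad 0.0892
```

Snapped. Rest, verify, then the next.

jog_arm --pt "0.05 0 0 0" --pt "0 0 0 0" --pt "0 0 0 0" --pt "0 0 0 0" --pt "0 0 0 0"

```text
clock: 14.4
tcp_pos: [0.4702, -0.0551, 0.2154]
orientation: [-2.683, -1.609, 0.131]
contact_force: [0.4, -0.3, -0.7]
grip_width: 0.0399
```

```bash
python3 pl.py -15 0.213 .6 .78
python3 - <<'E'
from h import *
p=snap('wrist','w4.png')
E
```

```text
.6
t 14.4 tcp [ 0.4702 -0.0551  0.2154] psi 1.082 tilt [-0.077 -0.034 -0.996] F [ 0.4 -0.3 -0.7] w 0.0399
pt [ 0.4578 -0.0605  0.0559] units [-0.22  0.07  0.09] roll -0.7
.78
t 14.4 tcp [ 0.4702 -0.0551  0.2154] psi 1.082 tilt [-0.077 -0.034 -0.996] F [ 0.4 -0.3 -0.7] w 0.0399
pt [ 0.4578 -0.0605  0.0559] units [-0.72  0.27  0.11] roll -1.73
Ftool [-0.03  0.52  0.65]
grasp-pt polar rad 0.0888
```

View pics/w4.png

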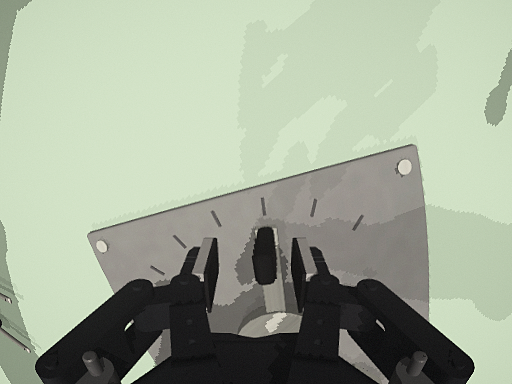

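jog_arm --pt "-0.12 0.03 0.02 -0.35" --pt "-0.12 0.03 0.02 -0.35" --pt "-0.1 0.03 0 -0.3" --pt "-0.12 0.03 0 -0.25" --pt "-0.12 0.03 0 -0.2" --pt "-0.1 0.01 0.01 -0.15"

```text
clock: 15.2
tcp_pos: [0.4678, -0.0732, 0.2144]
orientation: [-2.409, -1.973, 0.121]
contact_force: [0.1, 5.5, 1.1]
grip_width: 0.0399
```

```bash
python3 pl.py -15 0.213 .78
```

```text
.78
t 15.2 tcp [ 0.4678 -0.0732  0.2144] psi 1.374 tilt [-0.076 -0.03  -0.997] F [0.1 5.5 1.1] w 0.0399
pt [ 0.4556 -0.0779  0.0549] units [-0.19  0.    0.05] roll -0.06
Ftool [ 5.37 -1.05 -1.25]
grasp-pt polar rad 0.0875
```

jog_arm --pt "-0.1 0.0 0.01 -0.05" --pt "-0.1 0 0 0" --pt "-0.1 0 0 0"

```text
clock: 15.58
tcp_pos: [0.4658, -0.0824, 0.2145]
orientation: [-2.4, -1.984, 0.122]
contact_force: [-0.3, -0.3, -0.3]
grip_width: 0.04
```

```bash
python3 pl.py -15 0.213 .78
```

```text
.78
t 15.57 tcp [ 0.4658 -0.0824  0.2145] psi 1.383 tilt [-0.077 -0.03  -0.997] F [-0.3 -0.3 -0.3] w 0.04
pt [ 0.4535 -0.0872  0.0551] units [0.13 0.01 0.04] roll -0.01
Ftool [-0.32 -0.24  0.38]
grasp-pt polar rad 0.0892
```

jog_arm --pt "0.05 0 0 0" --pt "0 0 0 0" --pt "0 0 0 0" --pt "0 0 0 0" --pt "0 0 0 0"

```text
clock: 16.2
tcp_pos: [0.4661, -0.0826, 0.2146]
orientation: [-2.403, -1.982, 0.124]
contact_force: [0.8, -0.6, -0.6]
grip_width: 0.0401
```

```bash
python3 pl.py -15 0.213 .9 1.08
python3 - <<'E'
from h import *
p=snap('wrist','w5.png')
E
```

```text
.9
t 16.2 tcp [ 0.4661 -0.0826  0.2146] psi 1.381 tilt [-0.077 -0.032 -0.997] F [ 0.8 -0.6 -0.6] w 0.0401
pt [ 0.4538 -0.0877  0.0551] units [-0.21  0.08  0.06] roll -0.71
1.08
t 16.2 tcp [ 0.4661 -0.0826  0.2146] psi 1.381 tilt [-0.077 -0.032 -0.997] F [ 0.8 -0.6 -0.6] w 0.0401
pt [ 0.4538 -0.0877  0.0551] units [-0.72  0.29  0.07] roll -1.74
Ftool [-0.47  0.9   0.51]
grasp-pt polar rad 0.0888
```

View pics/w5.png

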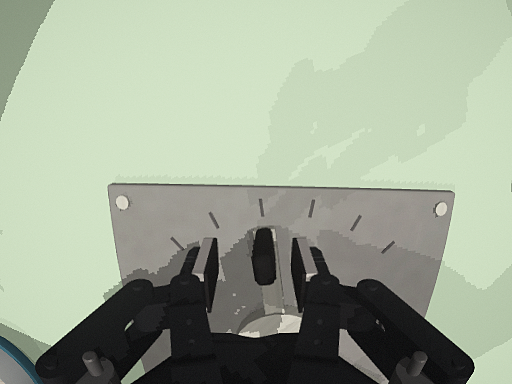

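jog_arm --pt "-0.12 0.03 0.02 -0.35" --pt "-0.12 0.03 0.01 -0.35" --pt "-0.1 0.03 0 -0.3" --pt "-0.12 0.03 0 -0.25" --pt "-0.12 0.03 0 -0.2" --pt "-0.1 0.01 0.01 -0.15" --pt "-0.1 0 0 -0.05"

```text
clock: 17.12
tcp_pos: [0.4696, -0.1031, 0.2135]
orientation: [-2.068, -2.309, 0.114]
contact_force: [-1.6, 4.0, 1.3]
grip_width: 0.0402
```

```bash
python3 pl.py -15 0.213 1.08
```

```text
1.08
t 17.12 tcp [ 0.4696 -0.1031  0.2135] psi 1.681 tilt [-0.078 -0.028 -0.997] F [-1.6  4.   1.3] w 0.0402
pt [ 0.4571 -0.1076  0.0541] units [-0.1   0.02  0.02] roll -0.02
Ftool [ 4.11 -1.23 -1.24]
grasp-pt polar rad 0.088
```

jog_arm --pt "-0.1 0.0 0 0" --pt "-0.1 0 0 0"

```text
clock: 17.38
tcp_pos: [0.4702, -0.11, 0.2136]
orientation: [-2.069, -2.309, 0.115]
contact_force: [-0.5, -0.4, -0.8]
grip_width: 0.0399
```

```bash
python3 pl.py -15 0.213 1.08
```

```text
1.08
t 17.38 tcp [ 0.4702 -0.11    0.2136] psi 1.681 tilt [-0.079 -0.029 -0.996] F [-0.5 -0.4 -0.8] w 0.0399
pt [ 0.4576 -0.1147  0.0541] units [0.13 0.03 0.01] roll -0.02
Ftool [-0.29 -0.43  0.87]
grasp-pt polar rad 0.0895
```

jog_arm --pt "0.15 0 0 0" --pt "0.15 0 0 0" --pt "0 0 0 0" --pt "0 0 0 0" --pt "0 0 0 0" --pt "0 0 0 0"

```text
clock: 18.12
tcp_pos: [0.4695, -0.102, 0.2135]
orientation: [-2.073, -2.308, 0.116]
contact_force: [-0.3, -0.7, -0.8]
grip_width: 0.0399
```

```bash
python3 pl.py 0 0.213 1.2
python3 - <<'E'
from h import *
p=snap('wrist','w6.png')
E
```

```text
1.2
t 18.12 tcp [ 0.4695 -0.102   0.2135] psi 1.679 tilt [-0.078 -0.031 -0.997] F [-0.3 -0.7 -0.8] w 0.0399
pt [ 0.4571 -0.1069  0.0541] units [0.02 0.04 0.01] roll -0.72
Ftool [-0.68 -0.29  0.8 ]
grasp-pt polar rad 0.0879
```

View pics/w6.png

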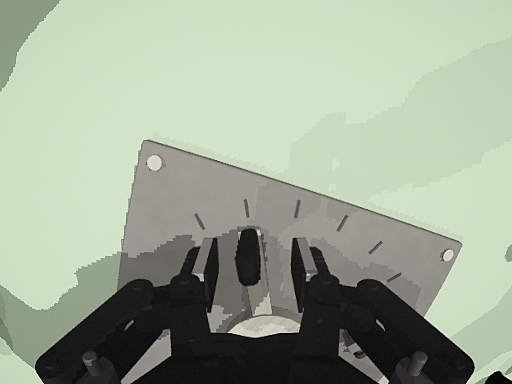

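jog_arm --pt "0 0 -0.4 0" --pt "0 0 -0.6 0" --pt "0 0 -0.6 0" --pt "0 0 -0.6 0" --pt "0 0 -0.6 0" --pt "0 0 -0.6 0" --pt "0 0 -0.6 0" --pt "0 0 0 0" --grip 60

```text
clock: 19.18
tcp_pos: [0.4793, -0.0978, 0.3423]
orientation: [-2.074, -2.311, 0.112]
contact_force: [0.7, 0.5, -0.5]
grip_width: 0.0599
```

```bash
python3 pl.py 0 0.213 1.2
```

```text
1.2
t 19.18 tcp [ 0.4793 -0.0978  0.3423] psi 1.679 tilt [-0.074 -0.031 -0.997] F [ 0.7  0.5 -0.5] w 0.0599
pt [ 0.4675 -0.1028  0.1829] units [0.02 0.01 4.32] roll -0.72
Ftool [0.45 0.78 0.46]
grasp-pt polar rad 0.077
```

jog_arm --pt "0.6 0.1 0 -0.1" --pt "0.9 0.2 0 -0.2" --pt "0.9 0.2 0 -0.2" --pt "0.9 0.2 0 0" --pt "0.9 0.2 0 0" --pt "0.9 0.2 0 0" --pt "0.9 0.2 0 0" --pt "0.9 0.2 0 0" --pt "0.6 0.1 0 0" --pt "0 0 0 0"

```text
clock: 20.42
tcp_pos: [0.478, 0.1585, 0.3288]
orientation: [-1.921, -2.42, 0.115]
contact_force: [-0.8, -0.4, 0.5]
grip_width: 0.06
```

```bash
cat > look.py <<'E'
import sys; from to import *
p=snap('wrist',sys.argv[1]); p['wrist']=1
go(.531,.288,.30,1.77)
print(proj(p,(.531,.288,.09)))
for t,z in [('punch_mid',.048),('punch_b',.006),('punch_c',.006),('stand',0)]:
    for d in eyes.place_of(p,t)[:3]: print(t,np.round(d['xy'],1),round(d['confidence'],2),np.round(atz(p,d['xy'],z),4))
for n in ('side',):
    q=snap(n,n+sys.argv[1])
    for t,z in [('punch_mid',.048),('punch_b',.006),('stand',0)]:
        for d in eyes.place_of(q,t)[:3]: print(n,t,np.round(d['xy'],1),round(d['confidence'],2),np.round(atz(q,d['xy'],z),4))
    im=cv2.imread('pics/'+n+sys.argv[1])[240:330,170:310]; cv2.imwrite('pics/z'+sys.argv[1],cv2.resize(im,None,fx=5,fy=5,interpolation=2))
E
python3 look.py w7.png
```

```text
t 20.48 tcp [0.4781 0.1575 0.3287] psi 1.799 tilt [-0.086 -0.027 -0.996] F [-0.6  0.8  0.3] w 0.0599
pt [0.4644 0.1531 0.1694] units [3.88 3.25 0.64] roll 0.16
(np.float64(377.33925475817665), np.float64(311.6086149877209))
punch_mid [302.  169.2] 0.82 [0.4254 0.188  0.048 ]
punch_mid [357.8 339.9] 0.73 [0.6    0.3099 0.048 ]
punch_mid [363.9 290.5] 0.51 [0.5325 0.2887 0.048 ]
punch_b [363.6 184.4] 0.81 [0.4294 0.2661 0.006 ]
punch_c [363.6 184.4] 0.81 [0.4294 0.2661 0.006 ]
stand [356.4 231.3] 0.79 [0.484  0.2776 0.    ]
side punch_mid [195.4 283. ] 0.61 [0.603 0.311 0.048]
side punch_mid [287.6 266.3] 0.58 [0.4241 0.1922 0.048 ]
side punch_mid [227.1 290.1] 0.46 [0.5292 0.3006 0.048 ]
side punch_b [273.2 300.1] 0.52 [0.4316 0.2644 0.006 ]
side punch_b [358.8 131.1] 0.3 [ 0.3836 -0.3977  0.006 ]
side stand [256.9 298.4] 0.87 [0.4692 0.2715 0.    ]
```

View pics/w7.png

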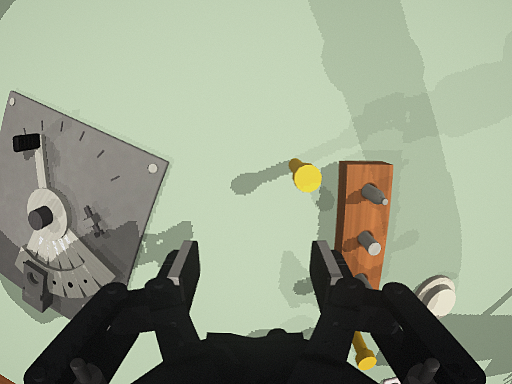

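View pics/zw7.png

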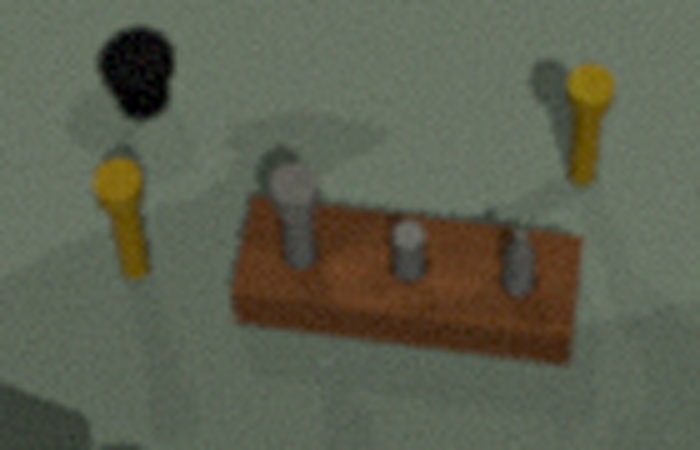

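Run:
```python
from h import *
q=eyes.grab_frame('side')
print(atz(q,(228.3,276.4),.090),atz(q,(229.9,291),.0335))
print('mid punch',atz(q,(406/5+169.5,233/5+239.5),.058), atz(q,(518/5+169.5,240/5+239.5),.068))
# stand top corners
for u in [(250,198),(582,236),(572,330),(236,296)]: print(atz(q,(u[0]/5+169.5,u[1]/5+239.5),.03).round(4))
p=snap('scene','c3.png'); im=cv2.imread('pics/c3.png')[115:185,235:345]; cv2.imwrite('pics/c3z.png',cv2.resize(im,None,fx=7,fy=7,interpolation=2))
```

```text
[0.52898904 0.28956191 0.09      ] [0.52633796 0.29341683 0.0335    ]
mid punch [0.48190599 0.27689733 0.058     ] [0.43282338 0.26689462 0.068     ]
[0.5623 0.2728 0.03  ]
[0.4126 0.234  0.03  ]
[0.4012 0.2797 0.03  ]
[0.5468 0.3202 0.03  ]
```

View pics/c3z.png

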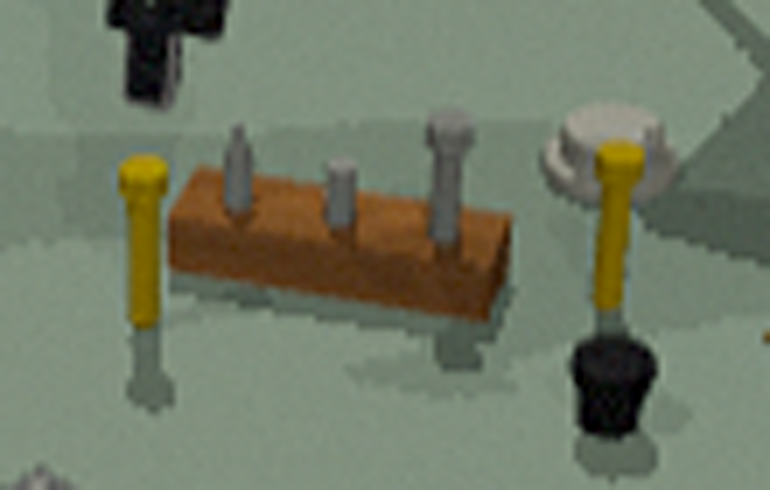

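```bash
python3 - <<'E'
from h import *
q=eyes.grab_frame('scene')
print(atz(q,(450/7+234.5,117/7+114.5),.090))
from to import go
E
sed -i "s/R@\[0,0,.16\]/R@[0,0,.155]/" to.py; python3 -c "
from to import *
go(.529,.2896,.30,.26+1.5708)"
```

```text
[0.52575658 0.29025877 0.09      ]
t 21.02 tcp [0.4793 0.155  0.3294] psi 1.793 tilt [-0.084 -0.028 -0.996] F [-0.  -0.3 -0.9] w 0.0599
pt [0.4663 0.1507 0.1751] units [4.06 3.13 0.68] roll -0.22
```

jog_arm --pt "0.5 0.4 0 -0.1" --pt "0.6 0.45 0 -0.1" --pt "0.6 0.45 0 0" --pt "0.6 0.45 0 0" --pt "0.6 0.45 0 0" --pt "0.6 0.45 0 0" --pt "0.4 0.35 0 0" --pt "0 0 0 0"

```text
clock: 22.02
tcp_pos: [0.5406, 0.3062, 0.3196]
orientation: [-1.872, -2.455, 0.106]
contact_force: [-0.2, 0.7, -0.2]
grip_width: 0.0598
```

```bash
python3 -c "
from to import *
p=snap('wrist','w8.png');p['wrist']=1;go(.5285,.290,.27,.26+1.5708);print(proj(p,(.5285,.29,.09)))"
```

```text
t 22.07 tcp [0.5404 0.3054 0.3196] psi 1.838 tilt [-0.084 -0.023 -0.996] F [-0.7  0.5  0.4] w 0.0597
pt [0.5274 0.3018 0.1652] units [-0.39  0.07  1.65] roll 0.04
(np.float64(236.6321801533224), np.float64(217.35078783969416))
```

View pics/w8.png

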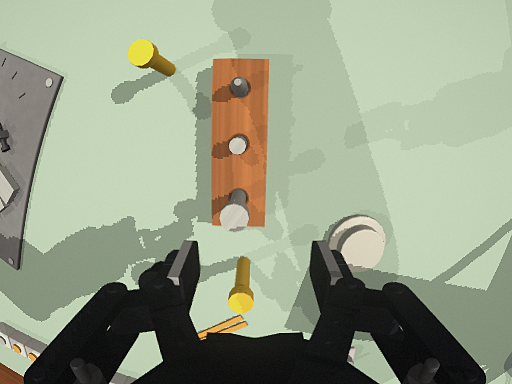

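```bash
python3 -c "
from to import *
go(.5285,.289,.237,.26+1.5708)"
```

```text
t 22.07 tcp [0.5404 0.3054 0.3196] psi 1.838 tilt [-0.084 -0.023 -0.996] F [-0.7  0.5  0.4] w 0.0597
pt [0.5274 0.3018 0.1652] units [-0.42  0.16  2.75] roll 0.04
```

jog_arm --pt "-0.21 0.03 0.3 0" --pt "-0.21 0.03 0.4 0" --pt "0 0.03 0.4 0" --pt "0 0.03 0.4 0" --pt "0 0 0 0"

```text
clock: 22.7
tcp_pos: [0.5435, 0.2886, 0.2702]
orientation: [-1.877, -2.451, 0.113]
contact_force: [-0.1, -0.9, 0.0]
grip_width: 0.0599
```

```bash
python3 -c "
from to import *
go(.5285,.289,.237,.26+1.5708)"
```

```text
t 22.7 tcp [0.5435 0.2886 0.2702] psi 1.835 tilt [-0.086 -0.026 -0.996] F [-0.1 -0.9  0. ] w 0.0599
pt [0.5302 0.2845 0.1158] units [0.16 0.08 1.1 ] roll 0.02
```

jog_arm --pt "0.1 0.04 0.3 0" --pt "0.06 0.04 0.3 0" --pt "0 0 0.3 0" --pt "0 0 0.15 0" --pt "0 0 0 0"

```text
clock: 23.32
tcp_pos: [0.5416, 0.2942, 0.2367]
orientation: [-1.876, -2.452, 0.112]
contact_force: [0.3, 0.4, 1.1]
grip_width: 0.0602
```

```bash
python3 -c "
from to import *
p=snap('wrist','w9.png');go(.5285,.289,.237,.26+1.5708)
p=snap('side','s9.png');im=cv2.imread('pics/s9.png')[220:330,170:310]; cv2.imwrite('pics/s9z.png',cv2.resize(im,None,fx=5,fy=5,interpolation=2))"
```

```text
t 23.38 tcp [0.5417 0.2943 0.237 ] psi 1.836 tilt [-0.085 -0.026 -0.996] F [-0.7 -0.5  0.1] w 0.0607
pt [0.5286 0.2903 0.0826] units [-0.04 -0.01  0.  ] roll 0.03
```

View pics/w9.png

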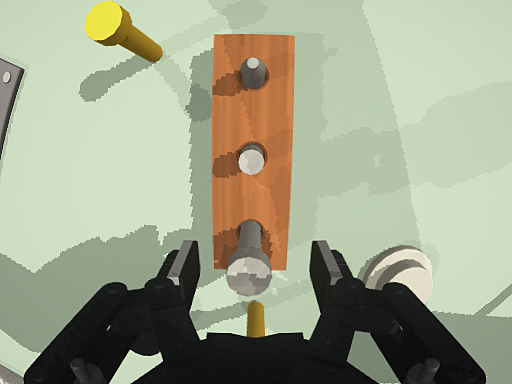

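View pics/s9z.png

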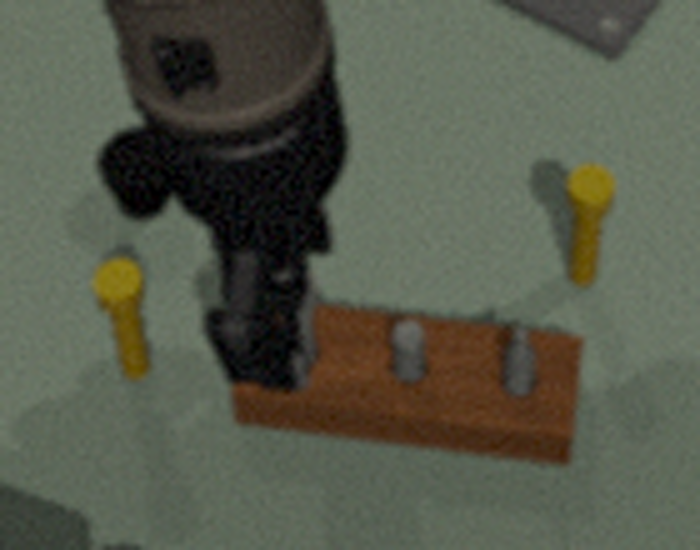

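jog_arm --pt "0 0 0 0" --pt "0 0 0 0" --pt "0 0 0 0" --pt "0 0 0 0" --pt "0 0 0 0" --pt "0 0 0 0" --grip 10 --newtons 30

```text
clock: 24.18
tcp_pos: [0.5422, 0.2942, 0.2381]
orientation: [-1.877, -2.453, 0.109]
contact_force: [-0.1, -0.0, 0.8]
grip_width: 0.0199
```

```bash
python3 -c "
from to import *
go(.5285,.289,.30,.26+1.5708)"
```

```text
t 24.18 tcp [0.5422 0.2942 0.2381] psi 1.835 tilt [-0.083 -0.025 -0.996] F [-0.1 -0.   0.8] w 0.0199
pt [0.5293 0.2904 0.0836] units [-0.04 -0.22 -2.05] roll 0.03
```

jog_arm --pt "0 0 -0.1 0" --pt "0 -0.02 -0.2 0" --pt "0 -0.02 -0.3 0" --pt "0 0 0 0"

```text
clock: 24.68
tcp_pos: [0.5425, 0.2944, 0.2574]
orientation: [-1.877, -2.453, 0.109]
contact_force: [0.4, 0.0, -1.4]
grip_width: 0.0199
```

```bash
python3 -c "
from to import *
go(.5285,.289,.30,.26+1.5708)
p=snap('wrist','w10.png')
p=snap('side','s10.png');im=cv2.imread('pics/s10.png')[220:330,170:310]; cv2.imwrite('pics/s10z.png',cv2.resize(im,None,fx=5,fy=5,interpolation=2))"
```

```text
t 24.68 tcp [0.5425 0.2944 0.2574] psi 1.835 tilt [-0.083 -0.025 -0.996] F [ 0.4  0.  -1.4] w 0.0199
pt [0.5297 0.2906 0.103 ] units [-0.04 -0.17 -1.41] roll 0.03
```

View pics/w10.png

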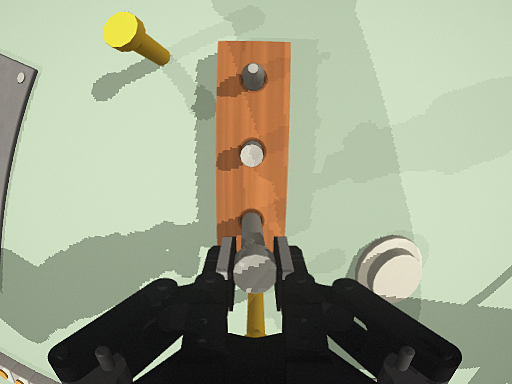

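View pics/s10z.png

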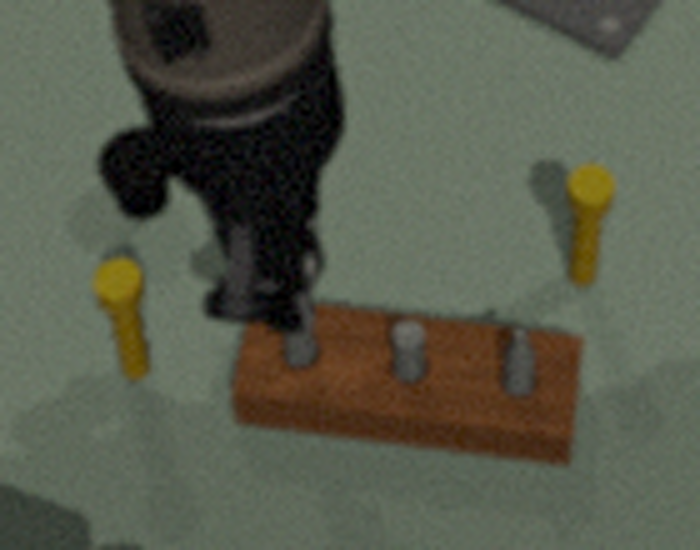

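jog_arm --pt "0 -0.02 -0.4 0" --pt "0 -0.04 -0.5 0" --pt "0 -0.04 -0.5 0" --pt "-0.3 0 -0.3 0" --pt "-0.6 0.1 0 0" --pt "-0.7 0.1 0 0" --pt "-0.7 0.1 0 0" --pt "-0.7 0.1 0 0" --pt "-0.7 0.1 0 0" --pt "-0.7 0.1 0 0" --pt "0 0 0 0"

```text
clock: 26.15
tcp_pos: [0.6001, 0.1592, 0.3088]
orientation: [-1.884, -2.448, 0.115]
contact_force: [-0.6, -0.2, -0.5]
grip_width: 0.0202
```

```bash
python3 -c "
from to import *
go(.6384,-.106,.31,1.835)"
```

```text
t 26.15 tcp [0.6001 0.1592 0.3088] psi 1.83 tilt [-0.085 -0.028 -0.996] F [-0.6 -0.2 -0.5] w 0.0202
pt [0.5869 0.1549 0.1545] units [-8.85 -0.57  0.06] roll -0.03
```

jog_arm --pt "-0.5 0 0 0" --pt "-0.8 -0.05 0 0" --pt "-0.8 -0.05 0 0" --pt "-0.8 -0.05 0 0" --pt "-0.8 -0.05 0 0" --pt "-0.8 -0.05 0 0" --pt "-0.8 -0.05 0 0" --pt "-0.8 -0.05 0 0" --pt "-0.8 -0.05 0 0" --pt "-0.7 -0.05 0 0" --pt "-0.3 0 0 0" --pt "0 0 0 0"

```text
clock: 27.65
tcp_pos: [0.65, -0.0774, 0.3114]
orientation: [-1.866, -2.459, 0.111]
contact_force: [0.3, 1.3, -1.5]
grip_width: 0.02
```

```bash
cat > st.py <<'E'
import sys
from to import *
go(.6384,-.106,.31,1.83)
for n,a in (('scene',(200,160,330,270)),('side',(190,90,330,230))):
    p=snap(n,n+sys.argv[1]);im=cv2.imread('pics/'+n+sys.argv[1])[a[1]:a[3],a[0]:a[2]]; cv2.imwrite('pics/z'+n+sys.argv[1],cv2.resize(im,None,fx=5,fy=5,interpolation=2))
    print(n,'station px in crop',[(v-b+.5)*5 for v,b in zip(proj(p,(.6384,-.106,.036)),a)])
p=snap('wrist','wrist'+sys.argv[1])
E
python3 st.py a.png
```

```text
t 27.65 tcp [ 0.65   -0.0774  0.3114] psi 1.844 tilt [-0.085 -0.025 -0.996] F [ 0.3  1.3 -1.5] w 0.02
pt [ 0.6367 -0.0813  0.157 ] units [-0.81 -0.16  0.06] roll 0.08
scene station px in crop [np.float64(331.9177127759221), np.float64(330.8481467833005)]
side station px in crop [np.float64(309.88915855012226), np.float64(364.5218487997578)]
```

View pics/zscenea.png

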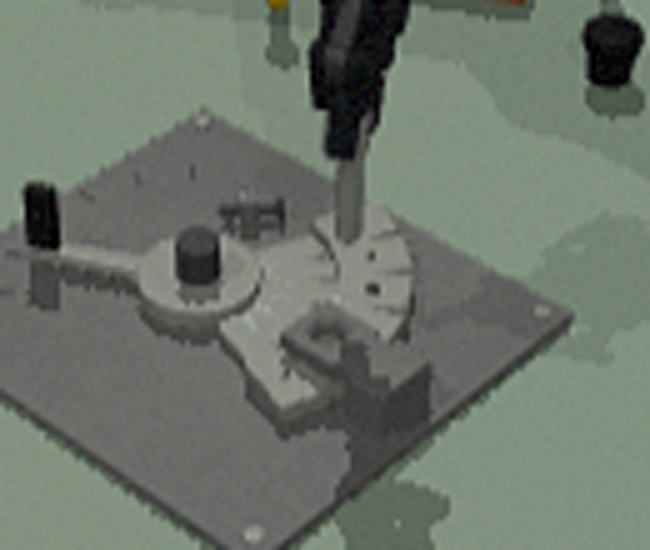

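View pics/zsidea.png

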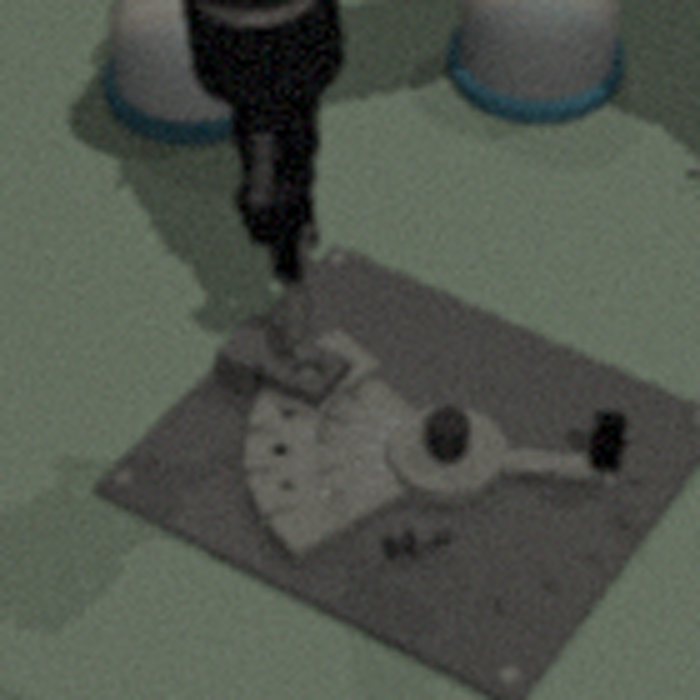

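View pics/wrista.png

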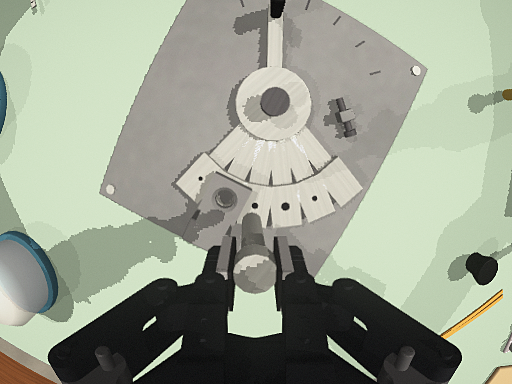

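jog_arm --pt "-0.3 -0.06 0 0.05" --pt "-0.3 -0.06 0.1 0" --pt "-0.2 -0.04 0.2 0" --pt "0 0.02 0.2 0" --pt "0 0 0 0"

```text
clock: 28.42
tcp_pos: [0.6507, -0.1008, 0.2955]
orientation: [-1.872, -2.454, 0.111]
contact_force: [-0.4, 0.5, -1.6]
grip_width: 0.0201
```

```bash
python3 st.py b.png; python3 -c "
from to import *
p=eyes.grab_frame('wrist');p['wrist']=1
for d in eyes.place_of(p,'station')[:2]: print(d['xy'],d['confidence'],atz(p,d['xy'],.036))
print(proj(p,(.6384,-.106,.036)))
for d in eyes.place_of(p,'punch_mid')[:2]: print(d['xy'],d['confidence'])
"
```

```text
t 28.43 tcp [ 0.6507 -0.1008  0.2955] psi 1.838 tilt [-0.086 -0.025 -0.996] F [-0.4  0.5 -1.6] w 0.0201
pt [ 0.6373 -0.1046  0.1411] units [-0.05 -0.02 -0.48] roll 0.05
scene station px in crop [np.float64(331.9177127759221), np.float64(330.8481467833005)]
side station px in crop [np.float64(309.88915855012226), np.float64(364.5218487997578)]
[251.4, 207.7] 0.76 [ 0.63734971 -0.10683652  0.036     ]
(np.float64(252.03805893471997), np.float64(209.1260463301142))
[252.6, 242.6] 0.94
```

View pics/zsceneb.png

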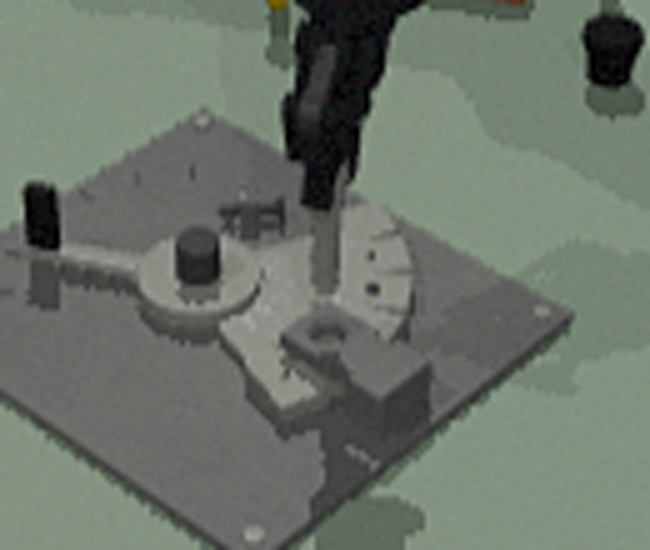

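View pics/zsideb.png

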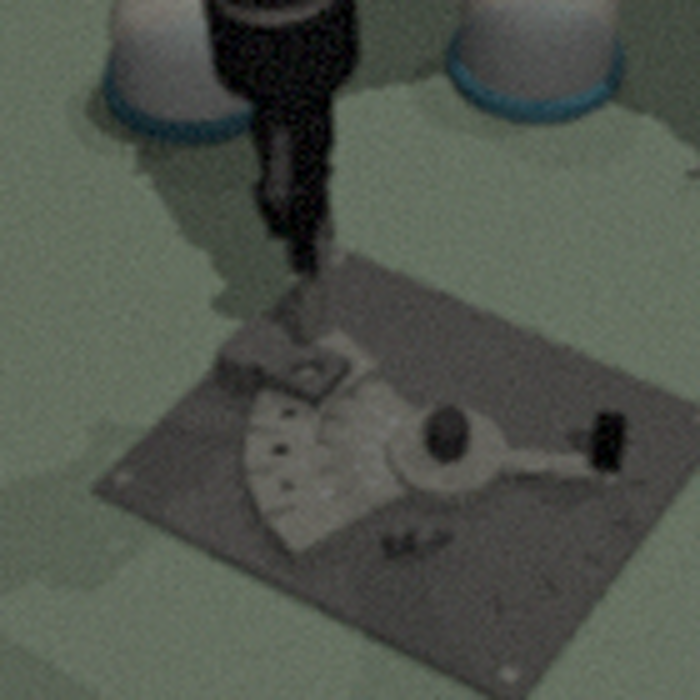

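View pics/wristb.png

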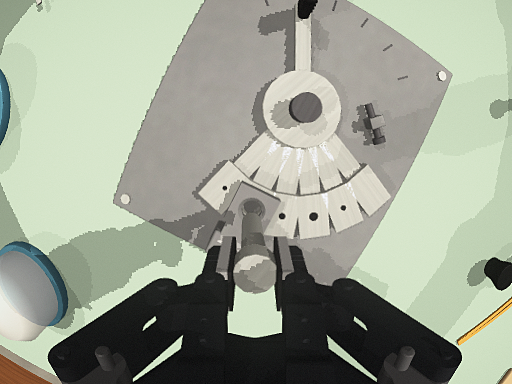

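```bash
python3 -c "
from to import *
for n,a in (('scene',(200,160)),('side',(190,90))):
    p=eyes.grab_frame(n)
    for z in (.0635,.1,.115):
        for dx,dy in ((0,0),):
            print(n,z,[round((v-b+.5)*5) for v,b in zip(proj(p,(.6384+dx,-.106+dy,z)),a)])
for n,a in (('scene',(290,200,340,235)),('side',(235,135,275,175))):
    p=eyes.grab_frame(n);im=cv2.cvtColor(p['pixels'],cv2.COLOR_RGB2BGR)[a[1]:a[3],a[0]:a[2]] if n=='side' else cv2.cvtColor(p['pixels'],cv2.COLOR_RGB2BGR)[195:235,245:290]
    cv2.imwrite('pics/zz'+n+'.png',cv2.resize(im,None,fx=12,fy=12,interpolation=2))
    b=(235,135) if n=='side' else (245,195)
    for z in (.036,.0635,.1): print([round((v-c+.5)*12) for v,c in zip(proj(p,(.6384,-.106,z)),b)])
"
```

```text
scene 0.0635 [332, 290]
scene 0.1 [333, 234]
scene 0.115 [333, 210]
side 0.0635 [309, 330]
side 0.1 [309, 282]
side 0.115 [309, 262]
[257, 374]
[258, 276]
[259, 141]
[204, 335]
[203, 252]
[201, 138]
```

View pics/zzscene.png

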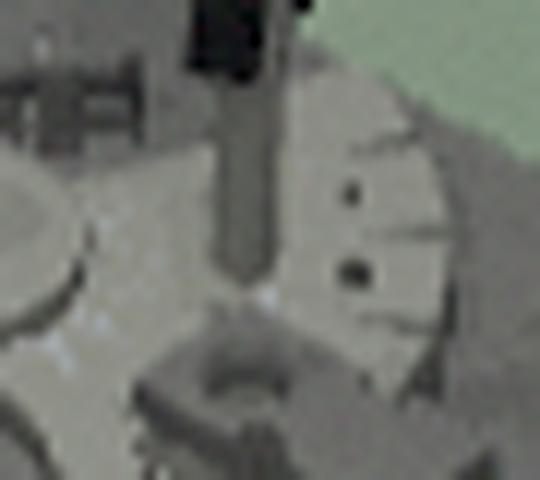

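View pics/zzside.png

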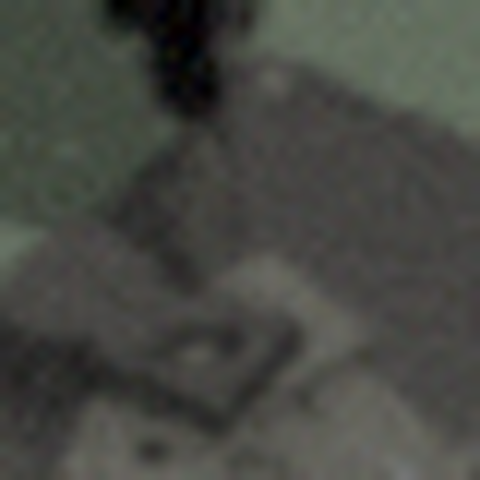

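```bash
python3 -c "
from to import *
P=[eyes.grab_frame('side')['pixels'].astype(float) for _ in range(4)]
im=np.mean(P,0)[130:175,235:280]
im=cv2.resize(im,None,fx=13,fy=13,interpolation=cv2.INTER_CUBIC)
im=np.clip((im-20)*2.2,0,255).astype('uint8'); cv2.imwrite('pics/zzs2.png',im[:,:,::-1])
q=eyes.grab_frame('side')
for z in (.036,.0635,.08,.1): print([round((v-c+.5)*13) for v,c in zip(proj(q,(.6384,-.106,z)),(235,130))])
"
```

```text
[221, 428]
[220, 338]
[219, 283]
[218, 214]
```

View pics/zzs2.png

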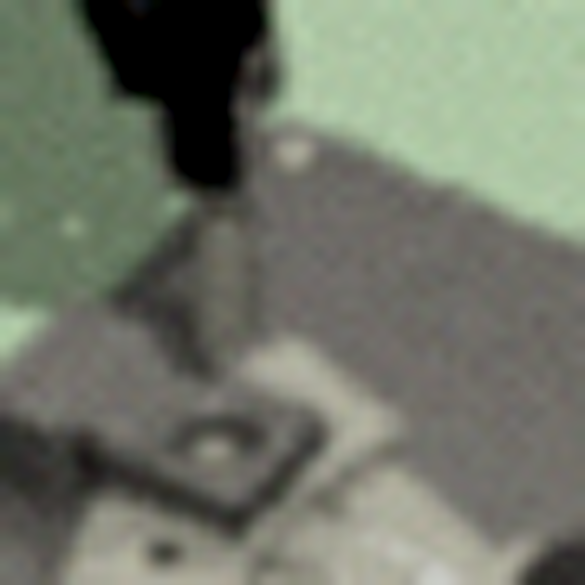

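jog_arm --pt "-0.05 0 0.1 0" --pt "-0.02 0.02 0.2 0" --pt "0 0.02 0.2 0" --pt "0 0.02 0.2 0" --pt "0 0 0.05 0" --pt "0 0 0 0"

```text
clock: 29.92
tcp_pos: [0.6511, -0.1032, 0.2715]
orientation: [-1.872, -2.454, 0.111]
contact_force: [-0.1, 0.5, -1.1]
grip_width: 0.02
```

```bash
python3 -c "
from to import *
go(.6382,-.1065,.237,1.83)
S=[(n,[eyes.grab_frame(n) for _ in range(3)]) for n in ('side','scene')]
for (n,F),b in zip(S,((235,130),(245,195))):
    im=np.mean([f['pixels'].astype(float) for f in F],0)[b[1]:b[1]+45,b[0]:b[0]+45]
    im=cv2.resize(im,None,fx=13,fy=13,interpolation=cv2.INTER_CUBIC)
    cv2.imwrite('pics/d_'+n+'.png',np.clip((im-20)*(2.2 if n=='side' else 1.5),0,255).astype('uint8')[:,:,::-1])
    for z in (.036,.04,.08): print(n,[round((v-c+.5)*13) for v,c in zip(proj(F[0],(.6384,-.106,z)),b)])
"
```

```text
t 29.93 tcp [ 0.6511 -0.1032  0.2715] psi 1.838 tilt [-0.086 -0.025 -0.996] F [-0.1  0.5 -1.1] w 0.02
pt [ 0.6378 -0.1071  0.1171] units [0.02 0.12 1.14] roll 0.05
side [221, 428]
side [221, 415]
side [219, 283]
scene [278, 405]
scene [278, 390]
scene [280, 233]
```

View pics/d_side.png

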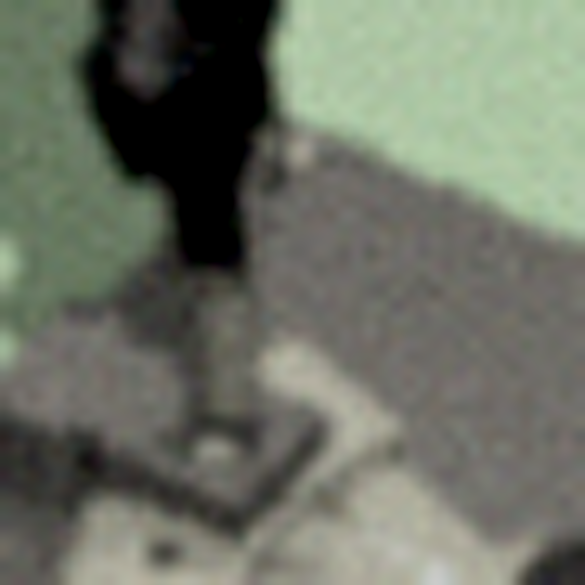

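View pics/d_scene.png

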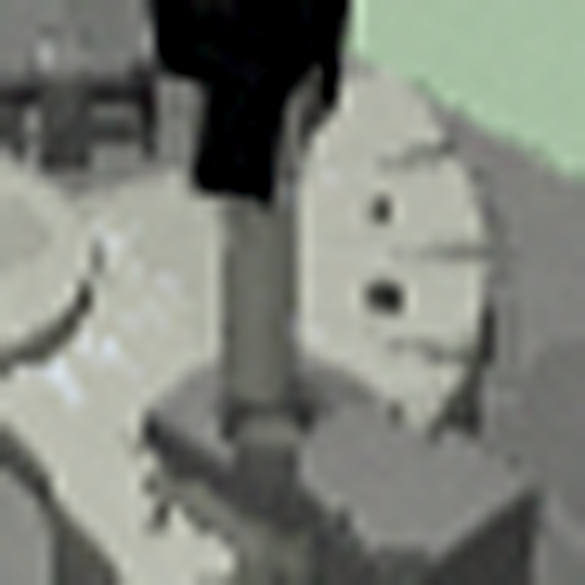

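jog_arm --pt "-0.01 0.05 0.03 0" --pt "0 0.015 0.1 0" --pt "0 0.01 0.1 0" --pt "0 0.01 0.1 0"

```text
clock: 30.72
tcp_pos: [0.6533, -0.1028, 0.2618]
orientation: [-1.873, -2.455, 0.109]
contact_force: [0.3, 0.5, -1.0]
grip_width: 0.02
```

```bash
python3 -c "
from to import *
go(.6389,-.107,.2405,1.83)"
```

```text
t 30.73 tcp [ 0.6533 -0.1028  0.2618] psi 1.838 tilt [-0.084 -0.025 -0.996] F [ 0.3  0.5 -1. ] w 0.02
pt [ 0.6402 -0.1066  0.1074] units [-0.    0.02  0.71] roll 0.05
```

jog_arm --pt "0 0 0.08 0" --pt "0 0 0.08 0" --pt "0 0 0.08 0"

```text
clock: 31.1
tcp_pos: [0.6525, -0.1026, 0.2538]
orientation: [-1.872, -2.455, 0.109]
contact_force: [0.3, 0.1, -1.0]
grip_width: 0.0202
```

```bash
python3 -c "
from to import *
go(.6389,-.107,.2405,1.83)"
```

```text
t 31.1 tcp [ 0.6525 -0.1026  0.2538] psi 1.839 tilt [-0.085 -0.024 -0.996] F [ 0.3  0.1 -1. ] w 0.0202
pt [ 0.6394 -0.1064  0.0994] units [-0.02  0.02  0.44] roll 0.05
```

jog_arm --pt "0 0.007 0.08 0" --pt "0 0.007 0.08 0" --pt "0 0.007 0.08 0"

```text
clock: 31.48
tcp_pos: [0.6525, -0.1028, 0.2461]
orientation: [-1.872, -2.455, 0.109]
contact_force: [-0.3, 0.3, -1.0]
grip_width: 0.0202
```

```bash
python3 -c "
from to import *
go(.6389,-.107,.2405,1.83)"
```

```text
t 31.48 tcp [ 0.6525 -0.1028  0.2461] psi 1.839 tilt [-0.085 -0.024 -0.996] F [-0.3  0.3 -1. ] w 0.0202
pt [ 0.6394 -0.1066  0.0917] units [-0.01 -0.    0.19] roll 0.05
```

jog_arm --pt "0 0.007 0.06 0" --pt "0 0.007 0.05 0" --pt "0 0.004 0.03 0"

```text
clock: 31.85
tcp_pos: [0.6527, -0.1029, 0.2414]
orientation: [-1.872, -2.455, 0.11]
contact_force: [-0.3, 0.4, -0.6]
grip_width: 0.0203
```

```bash
python3 -c "
from to import *
go(.6389,-.107,.2405,1.83)"
```

```text
t 31.85 tcp [ 0.6527 -0.1029  0.2414] psi 1.838 tilt [-0.085 -0.024 -0.996] F [-0.3  0.4 -0.6] w 0.0203
pt [ 0.6396 -0.1067  0.087 ] units [-0.01 -0.02  0.03] roll 0.05
```

jog_arm --pt "0 0 0 0" --pt "0 0 0 0" --pt "0 0 0 0" --pt "0 0 0 0" --pt "0 0 0 0" --grip 55

```text
clock: 32.48
tcp_pos: [0.6531, -0.1033, 0.2422]
orientation: [-1.874, -2.455, 0.109]
contact_force: [0.9, -0.3, -0.3]
grip_width: 0.0553
```

```bash
python3 -c "
from to import *
p=snap('wrist','w11.png');p['wrist']=1
go(.6389,-.107,.30,1.83)
print(proj(p,(.6384,-.106,.092)))"
```

```text
t 32.52 tcp [ 0.6531 -0.1033  0.2422] psi 1.838 tilt [-0.083 -0.025 -0.996] F [-0.1  0.5  0.5] w 0.055
pt [ 0.6402 -0.1072  0.0878] units [ 0.01 -0.21 -1.92] roll 0.05
(np.float64(256.7372860907912), np.float64(270.4801123292376))
```

View pics/w11.png

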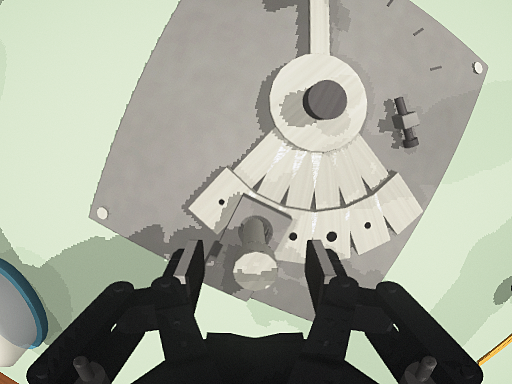

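jog_arm --pt "0 0 -0.2 0" --pt "0 -0.02 -0.3 0" --pt "0 -0.03 -0.4 0" --pt "0 -0.04 -0.5 0" --pt "0 0 -0.6 0" --pt "0 0 -0.6 0" --pt "0 0.5 -0.6 0" --pt "0 0.5 -0.6 0" --pt "0 0.5 -0.4 0" --pt "0 0 0 0"

```text
clock: 33.78
tcp_pos: [0.7061, -0.0884, 0.3775]
orientation: [-1.877, -2.459, 0.104]
contact_force: [-0.4, 0.4, 0.0]
grip_width: 0.0549
```

```bash
python3 -c "
from to import *
go(.6389,-.107,.30,1.83)
z=.050
for n,b in (('side',(190,110)),('scene',(190,160))):
    p=snap(n,'e_'+n+'.png')
    im=p['pixels'][b[1]:b[1]+120,b[0]:b[0]+140]
    im=cv2.resize(im,None,fx=5,fy=5,interpolation=cv2.INTER_CUBIC); cv2.imwrite('pics/ez_'+n+'.png',im[:,:,::-1])
    print(n,[[round((v-c+.5)*5) for v,c in zip(proj(p,(.6384,-.106,q)),b)] for q in(.036,.05,.092,.106)])
    for t,h in (('punch_mid',.05),('tab',.042)):
        for d in eyes.place_of(p,t)[:4]: print(t,np.round(d['xy'],1),round(d['confidence'],2),atz(p,d['xy'],h).round(4))
print(tab(1.2))
"
```

```text
t 33.77 tcp [ 0.7061 -0.0884  0.3775] psi 1.838 tilt [-0.077 -0.025 -0.997] F [-0.4  0.4  0. ] w 0.0549
pt [ 0.6941 -0.0923  0.223 ] units [ 0.02 -1.69  2.73] roll 0.05
side [[310, 265], [310, 247], [309, 193], [309, 174]]
punch_mid [272.6 301.2] 0.64 [0.4251 0.2891 0.05  ]
punch_mid [284.5 266.5] 0.51 [0.4303 0.1966 0.05  ]
punch_mid [193.2 286.5] 0.51 [0.6028 0.3217 0.05  ]
punch_mid [249.8 159.7] 0.41 [ 0.6415 -0.1013  0.05  ]
tab [307.5 181. ] 0.73 [ 0.4641 -0.0908  0.042 ]
scene [[382, 331], [382, 310], [383, 246], [383, 224]]
punch_mid [253.  148.7] 0.68 [0.4221 0.1786 0.05  ]
punch_mid [264.4 221.9] 0.53 [ 0.6358 -0.1093  0.05  ]
punch_mid [321.2 149.5] 0.44 [0.6096 0.2867 0.05  ]
tab [207.8 202.8] 0.69 [ 0.4586 -0.113   0.042 ]
(np.float64(0.4581404448618498), np.float64(-0.10631644311618196), 1.8042036732051034)
```

View pics/ez_side.png

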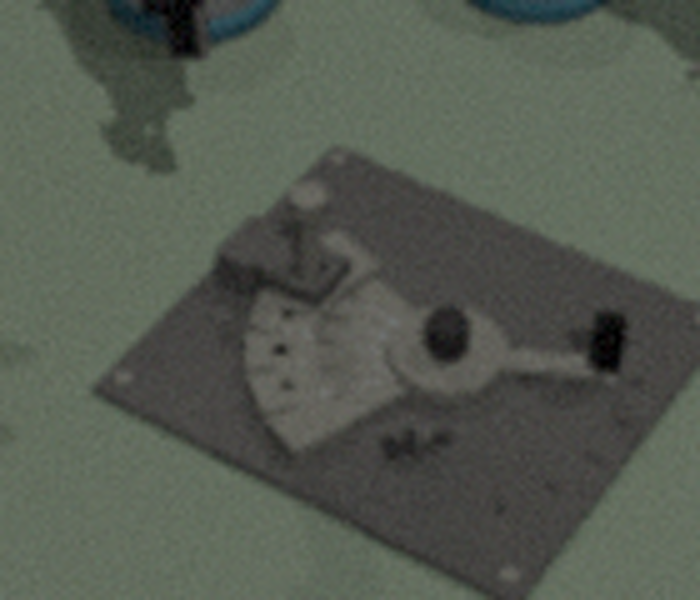

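View pics/ez_scene.png

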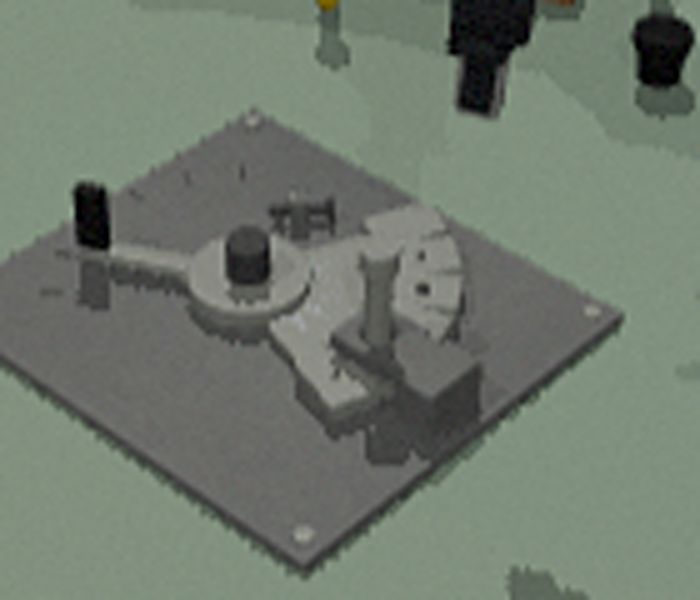

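```bash
python3 -c "
from bench import r
print(r.hand_in())"
```

```text
the job is handed in; nothing more can be done
None
```

The lever is in the fourth notch and the headed punch is seated through the guide. I handed the job in at about 34 s of the 72 s allowed; no verdict is reported.

- **Zero stop:** I swung the lever back from notch 1 and pressed it on the stop, met at about -0.09 rad. Sampled force at the tool rose from about 10 to 14 N in total over roughly 1.5 s, with about 12 N along the push for the last 0.4 s. The highest single reading was about 14 N, but I only read the force at the end of each move, so peaks between readings were not seen.
- **Notches:** I clicked it forward one notch at a time. It rested at least 0.6 s in each, and the wrist camera showed the lever at the right tick mark for notches 1, 2, 3 and 4.
- **Punch:** I took it from the stand by its head and lowered it through the guide. The vertical force never showed more than its weight on the way down. I let go about 1 mm above the bottom.

**Last checks:**
- In the side view, the punch's head is within about 1 px of where a fully seated punch should appear, and in the scene view within about 1 px.
- The punch looks upright and the lever is still in notch 4.
- The gripper was open and clear.
- The network's own estimates of the punch's mid-point put it within 3 to 6 mm of the guide axis. That is rougher than the head position, and I did not correct for it.
- Pressing on the stop left the tool tilted by about 0.08 rad, which did not tilt the punch.

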